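# Check a temperature probe in the calibrator

### The arm

A 6-joint arm with a two-finger parallel gripper is mounted at the origin on a cart in front of the work surface, level with it; the furniture and walls round the work are solid. World frame = base frame: x ahead of the robot, y to its left, z up, the work surface at z = 0. Lengths are in m, angles in rad, forces in N, time in s.
With the tool pointing down it reaches from about 0.325 to 1 m from the base axis. Payload 5.1 kg.
Tool frame: the origin (TCP) lies between the finger pads; the fingertips stand 25 mm ahead of it and the grasp point (between the pads) lies 6 mm ahead of it (r.tips_ahead is the distance from the TCP to the fingertips, in m); z points along the fingers, y is the line along which they close (so a half turn about z gives the same grasp; the last joint's range is limited). The gripper opens to 85 mm and grips with 20 to 120 N. Pads are 22 mm wide; open, the fingers measure 114 mm over their backs; the gripper's body (76 mm by 85 mm) begins 54 mm behind the grasp point. The pads swing forward as they close: fully open they stand 13 mm farther back than shut.
Start: joints at [-1.318, 0.124, 1.65, -0, 1.367, -0.083], TCP at [0.214, -0.614, 0.235] pointing down, gripper open.
Joint ranges: [-2.61, 2.61], [-1.02, 2.33], [0.03, 2.71], [-1.35, 4.49], [0.32, 2.68], [-2.91, 2.91]. Speed limits (rad/s): [2.57, 2.57, 3.14, 3.14, 3.14, 3.14].

### API

Orientations are given as a rotation vector (axis times angle).
In Python, from plant import monitor, grab_frame, order, r gives the robot as it stands.
- The arm moves only by the shell command python3 -m handwheel 'ROWS' [FORCE]. ROWS is text: rows parted by semicolons, each of 7 numbers parted by spaces: the shift along the tool's x, y, z in m, then the turn, a rotation vector about the tool's x, y, z in rad, then the opening, from 0 (shut) to 1 (fully open). A call has 1 to 12 rows; each row shifts and turns the commanded pose from where the row before left it, along the tool's axes as they then stand; what a row does not reach is not made up. A row lasts 1/8 s, in which the tool goes at most 62.5 mm and 10.7 degrees, less where a joint would pass 70% of its speed; a pose out of reach is approached as far as the arm can. A call is refused whole if a number of a shift passes 0.0625 or a number of a turn 0.188, either way. A call with a gripper value outside its range is refused whole. The fingers move at their own pace and stop on an object; FORCE is the grip in N (left out, the last holds). Time passes only in rows, so rows that do not move let the fingers close. It gives the time, the measured TCP pose, the force, the opening and the grip force at its end, in the units of the state.
- monitor.read_state(): the state, without advancing time (a new reading comes with each control period).
- grab_frame(name): name is "scene" or "top" or "wrist"; returns a dict with "pixels" (400x640x3 uint8, red, green, blue), "vertical_fov" (degrees; the focal length in pixels is half the picture's height over the tangent of half this angle, whatever the lens; pixels are square), "cx", "cy" (the principal point, pixels), "D" ([k1, k2, p1, p2, k3] as OpenCV has them; the pictures are not rectified), "R" (3x3) and "t" (3): a world point X has camera coordinates R X + t; the wrist camera has in their place "mount" (4x4, takes a point from camera to tool coordinates, whose origin is the TCP and whose axes are the flange's). Camera axes: x right, y down, z forward; pixel columns grow to the right and rows downward; lengths in m; the calibration is good to about 2 mm. A picture is of the moment at which its call begins: read the wrist's pose just before it. There is no depth.
- order.close_job(): hands the job in; it is judged then, once.
The state is a dict: "clock": time; "joints": joint angles; "qvel": joint speeds; "effort": joint torques, N m; "tool_pos": TCP position; "tool_rot": TCP orientation; "ft_force": force on the tool from outside, world axes, zero at the start; "ft_torque": the same for the moment, N m; "finger_gap": finger opening in m; "finger_force": force on a finger pad.
Only numpy, scipy, OpenCV 4.12 (cv2) and the standard library are available. Lean on these libraries where they do the work, as an engineer would, in place of code of your own. Each camera call takes 0.05 s, during which the arm holds its last target. There are 200 camera calls.

### The job

The temperature probe is parked in the slanted holster. Take it out, stand it upright in the wooden stand and let go; then take it again by its cap and lower it gently, without dropping it, into the port on top of the calibrator until it rests there, and let go. Last, press its cap down until the probe is fully home, with the cap flush on the calibrator, leaving the things around undisturbed.

Things in the scene. Friction and masses are not known exactly. Their poses are not given: they have to be found in the camera images.
- probe: Loose rod-shaped temperature probe, 134 mm long, 90 g: round steel shaft, 12 mm in diameter, 110 mm long, its tip tapering over the last 6 mm to 5 mm; at the other end a round black cap, 26 mm in diameter, 24 mm high, flat on top. Origin at the very tip, z along the shaft to the cap (shaft z = 0 to 110 mm, cap 110 to 134 mm). At the start it sits 40 mm deep in the holster.
- probe_cap (a point): Centre of the flat top of the probe's cap, 134 mm from the tip; axes as the probe's.
- holster: Fixed grey holster on a base plate 120 x 80 x 8 mm: a short square tube, 25 mm wide outside, 15 mm inside, 40 mm deep, slanting up at 50 degrees from level towards the holster's +x. Origin under the middle of the base plate, z up; the bore's bottom centre, where the tip rests, is at (-40, 0, 24) mm. The probe slides out along the tube's axis.
- stand: Fixed wooden stand: block 80 x 80 mm, 48 mm high, on a foot 110 x 110 x 6 mm, with one upright hole in the middle of its top. Origin under its centre, z up.
- stand_hole (a point): Centre of the mouth of the stand's hole, at its top face, 48 mm above the table. The hole is 15 mm in diameter, chamfered by 4 mm, 42 mm deep; a probe standing in it has its cap's top 140 mm above the table.
- calibrator: Fixed grey calibrator: block 120 (x) x 100 (y) x 118 mm high, black front panel on its -x face, one upright port in the middle of its flat top, with a flush steel ring round it. Origin under its centre, z up.
- port (a point): Centre of the port's mouth, at the top face, 118 mm above the table. The bore is 15 mm in diameter with a 3 mm chamfer. A lowered probe comes to rest on a stiff contact 100 mm deep, with its cap 10 mm above the calibrator; pressed with more than about 8 N it goes down 10 mm more until the cap's underside meets the top face, and stays there.
- hygrometer: Bystander: round dial gauge 60 mm in diameter, 19 mm high, loose. Origin under its centre.
- label_roll: Bystander: roll of labels 55 mm in diameter, 25 mm high, loose. Origin under its centre.
- dropper: Bystander: brown dropper bottle 33 mm in diameter, 102 mm high, loose. Origin under its centre.
There are look-alikes about, which are no part of the job. What is shaped like the calibrator but orange is not meant.

How it is judged:
By the outcome, as a careful person would: the job done as asked, in the order asked, and still so for the second after the job is handed in, with the robot touching nothing.
It also fails if it takes over 72 s, if anything falls off the work surface, if the arm or the gripper's body presses on something with over 40 N, if the wrist force passes 120 N, or if a joint passes its speed limit or range.

## Working session

There is one attempt and no reset: what is moved stays moved. The work goes in short steps, Python scripts to look and compute and a shell command to move; the robot and the scene stay as the last step left them, time stands still between calls to the robot, and variables do not carry over. Pictures are saved under pics/ and viewed, at most 10 in all, crops included, and the job is handed in when it is done.

```bash
ls; mkdir -p pics
cat > h.py <<'E'
import numpy as np, cv2
from plant import monitor, grab_frame, order, r
from scipy.spatial.transform import Rotation as Ro
def grab(n):
    s=monitor.read_state(); f=grab_frame(n); im=f["pixels"]; h=im.shape[0]
    fl=h/2/np.tan(np.radians(f["vertical_fov"])/2)
    f["K"]=np.array([[fl,0,f["cx"]],[0,fl,f["cy"]],[0,0,1]]); f["D"]=np.array(f["D"],float)
    if "mount" in f:
        T=np.eye(4);T[:3,:3]=Ro.from_rotvec(s["tool_rot"]).as_matrix();T[:3,3]=s["tool_pos"]
        W=T@np.array(f["mount"]); f["R"]=W[:3,:3].T; f["t"]=-f["R"]@W[:3,3]
    f["R"]=np.array(f["R"]);f["t"]=np.array(f["t"])
    return f
def save(f,p): cv2.imwrite(p,cv2.cvtColor(f["pixels"],cv2.COLOR_RGB2BGR))
def ray(f,uv):
    p=cv2.undistortPoints(np.array([[uv]],float),f["K"],f["D"])[0,0]
    d=f["R"].T@np.array([p[0],p[1],1]); return -f["R"].T@f["t"], d/np.linalg.norm(d)
def onz(f,uv,z):
    c,d=ray(f,uv); return c+d*(z-c[2])/d[2]
def proj(f,X): return cv2.projectPoints(np.atleast_2d(np.array(X,float)),cv2.Rodrigues(f["R"])[0],f["t"],f["K"],f["D"])[0][:,0]
def tri(l):
    A=0;b=0
    for f,uv in l:
        c,d=ray(f,uv);P=np.eye(3)-np.outer(d,d);A=A+P;b=b+P@c
    X=np.linalg.solve(A,b)
    return X,[np.linalg.norm(np.cross(X-ray(f,uv)[0],ray(f,uv)[1])) for f,uv in l]
E
python3 - <<'E'
from h import *
import pickle
for n in("scene","top","wrist"):
    f=grab(n); save(f,f"pics/{n}0.png"); pickle.dump(f,open(f"{n}0.pkl","wb")); print(n,-f["R"].T@f["t"],f["vertical_fov"],f["D"])
print(monitor.read_state())
E
```

```text
pics
scene [-0.10757478  0.84176852  0.71176077] 46.095139206398144 [-0.05717528  0.          0.          0.          0.        ]
top [ 0.3769861  -0.08081716  1.39685576] 46.49967523479363 [0.0483062 0.        0.        0.        0.       ]
wrist [ 0.28841336 -0.5863958   0.3726927 ] 58.93202584391265 [-0.05561788  0.          0.          0.          0.        ]
{'clock': 0.15, 'joints': array([-1.31758390e+00,  1.24359768e-01,  1.65137092e+00,  9.98037168e-06,
        1.36750912e+00, -8.26158052e-02]), 'qvel': array([ 0.00074126, -0.00307043, -0.00459099,  0.00131721, -0.00157741,
        0.00091288]), 'effort': array([ 4.92606687e-04, -4.24224472e+01, -3.66014028e+01, -7.73594547e-05,
        4.64714103e-03,  2.12562179e-05]), 'tool_pos': array([ 0.21405428, -0.61324013,  0.23382624]), 'tool_rot': array([-3.0957894e+00, -5.2476479e-01,  2.0502472e-04]), 'ft_force': array([ 1.35994213,  0.30324459, -0.48132124]), 'ft_torque': array([ 0.02348056, -0.00480507,  0.0170739 ]), 'finger_force': 0.0, 'finger_gap': 0.08508745119507768}
```

View pics/scene0.png

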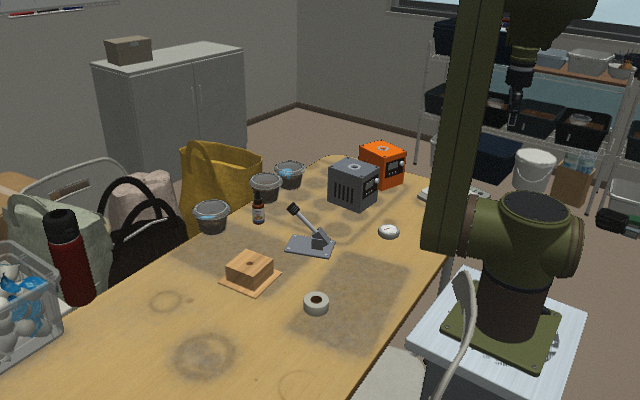

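View pics/top0.png

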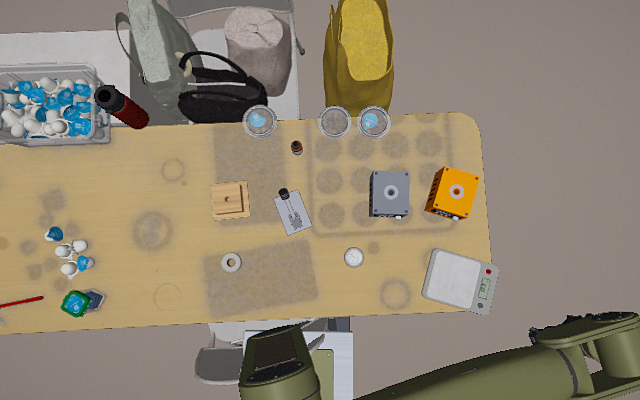

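The scene view shows the probe cap at (292,209) in the holster (310,245), the stand at (250,270), the grey calibrator at (353,183) and an orange look-alike at (382,165). In the top view the cap is at (284,194), the stand hole at (227,199), the grey port at (391,192) and the orange one at (456,191). The grey calibrator is the one meant. I'll confirm it in an enlarged crop.

Run:
```python
from h import *
import pickle
t=pickle.load(open("top0.pkl","rb"));s=pickle.load(open("scene0.pkl","rb"))
a=cv2.resize(t["pixels"][155:245,200:420],(792,324),interpolation=cv2.INTER_CUBIC)  #3.6x
b=cv2.resize(s["pixels"][150:300,215:413],(356,270),interpolation=cv2.INTER_CUBIC)
b=cv2.resize(s["pixels"][195:265,220:340],(463,270),interpolation=cv2.INTER_CUBIC) #3.86x
c=cv2.resize(s["pixels"][150:215,325:404],(328,270),interpolation=cv2.INTER_CUBIC) #4.15x
im=np.vstack([a,np.hstack([b,c])[:,:792] if b.shape[1]+c.shape[1]>=792 else np.pad(np.hstack([b,c]),((0,0),(0,1),(0,0)))])
cv2.imwrite("pics/crop1.png",im[...,::-1])
```

```text
(no output)
```

View pics/crop1.png

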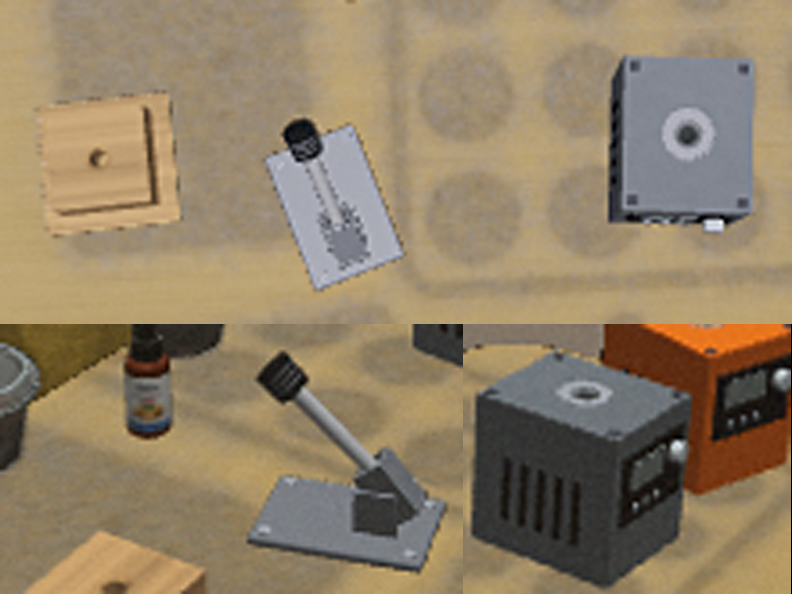

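The grey block at crop (688,133) has the right shape and colour (dark front panel on -x, steel ring), so it is the calibrator. The plate corners and cap are also clear in the crop.

Run:
```python
from h import *
import pickle
np.set_printoptions(precision=4,suppress=True)
t=pickle.load(open("top0.pkl","rb"));s=pickle.load(open("scene0.pkl","rb"))
T=lambda u,v:(200+u/3.6,155+v/3.6)
S=lambda u,v:(220+u/3.86,195+(v-324)/3.86)
C=lambda u,v:(325+(u-463)/4.15,150+(v-324)/4.15)
print("port",tri([(t,T(688,133)),(s,C(584,393))]),onz(t,T(688,133),.118))
print("hole",tri([(t,T(98,158)),(s,S(116,587))]),onz(t,T(98,158),.048))
print("cap",tri([(t,T(302,139)),(s,S(282,377))]))
c=[onz(t,T(*p),.008) for p in((266,158),(353,126),(405,256),(318,290))]
c2=[onz(s,S(*p),.008) for p in((281,476),(249,541),(420,569),(445,500))]
for q in(c,c2):
    q=np.array(q);print(q,q.mean(0),[np.linalg.norm(q[i]-q[i-1]) for i in range(4)])
c=np.array(c);x=(c[0]+c[1]-c[2]-c[3]);x/=np.linalg.norm(x);print("yaw",np.degrees(np.arctan2(x[1],x[0])))
o=c.mean(0);o[2]=0
tip=o-.04*x+[0,0,.024]; a=x*np.cos(np.radians(50))+np.array([0,0,np.sin(np.radians(50))])
print("tip",tip,"axis",a,"capmid",tip+.122*a)
# calibrator top corners
k=np.array([onz(t,T(*p),.118) for p in((624,57),(753,57),(752,214),(622,214))]);print(k,k.mean(0))
for n,p,z in(("hyg",(353,257),.019),("roll",(231,262),.025),("drop",(296,146),.1)): print(n,onz(t,p,z))
```

```text
port (array([ 0.5457, -0.2571,  0.1185]), [np.float64(0.0001217403685590406), np.float64(0.00012174036855904362)]) [ 0.5457 -0.2573  0.118 ]
hole (array([0.5309, 0.2114, 0.0453]), [np.float64(0.00011627103957020003), np.float64(0.00011627103957017334)]) [0.5305 0.2108 0.048 ]
cap (array([0.5398, 0.0402, 0.1108]), [np.float64(0.00033730477623267874), np.float64(0.0003373047762328863)])
[[ 0.5362  0.0794  0.008 ]
 [ 0.5638  0.0072  0.008 ]
 [ 0.4555 -0.0377  0.008 ]
 [ 0.4268  0.0339  0.008 ]] [0.4956 0.0207 0.008 ] [np.float64(0.11850759062061798), np.float64(0.07727905095991859), np.float64(0.11720669881390741), np.float64(0.07711351420649858)]
[[ 0.5649  0.0109  0.008 ]
 [ 0.5324  0.0849  0.008 ]
 [ 0.425   0.0404  0.008 ]
 [ 0.4573 -0.0357  0.008 ]] [0.4949 0.0251 0.008 ] [np.float64(0.11724719053065664), np.float64(0.0808476812901029), np.float64(0.11629960174812756), np.float64(0.0826594825640981)]
yaw 22.51564325458857
tip [0.4586 0.0054 0.024 ] axis [0.5938 0.2461 0.766 ] capmid [0.5311 0.0354 0.1175]
[[ 0.6045 -0.2084  0.118 ]
 [ 0.6052 -0.3076  0.118 ]
 [ 0.4838 -0.3054  0.118 ]
 [ 0.4828 -0.2065  0.118 ]] [ 0.5441 -0.257   0.118 ]
hyg [ 0.3655 -0.1578  0.019 ]
roll [0.348  0.1982 0.025 ]
drop [0.6775 0.0091 0.1   ]
```

```bash
cat >> h.py <<'E'
np.set_printoptions(precision=4,suppress=True)
from scipy.linalg import expm,logm
def pose():
    s=monitor.read_state(); return np.array(s["tool_pos"]),Ro.from_rotvec(s["tool_rot"]).as_matrix()
def zy(z,y):
    z=np.array(z,float)/np.linalg.norm(z); y=np.array(y,float)-np.dot(y,z)*z; y/=np.linalg.norm(y)
    return np.column_stack([np.cross(y,z),y,z])
def plan(p,R,step=.04,ang=.15,p0=None,R0=None):
    """constant per-row screw from (p0,R0) or the current pose to (p,R); also pure shift/turn"""
    if p0 is None: p0,R0=pose()
    A=np.eye(4);A[:3,:3]=R0;A[:3,3]=p0;B=np.eye(4);B[:3,:3]=R;B[:3,3]=p
    M=np.linalg.inv(A)@B; w=Ro.from_matrix(M[:3,:3]).as_rotvec()
    n=int(max(1,np.ceil(np.linalg.norm(M[:3,3])/step),np.ceil(np.linalg.norm(w)/ang)))
    D=expm(np.real(logm(M))/n)
    print("total shift",M[:3,3],"turn",w,"| screw n",n,D[:3,3],Ro.from_matrix(D[:3,:3]).as_rotvec())
    X=A.copy(); mids=[]
    for i in range(n): X=X@D; mids.append(X[:3,3].copy())
    print("mid",mids[n//2])
E
python3 - <<'E'
from h import *
import pickle
f=pickle.load(open("wrist0.pkl","rb"));print(f["mount"])
p,R=pose();print(R)
x=np.array([.924,.383,0])
for s in(1,-1): plan([.47,.02,.32],zy([0,0,-1],[-s*.383,s*.924,0]))
E
```

```text
[[ 0.0005 -0.9517 -0.3069  0.0791]
 [ 1.      0.0001  0.0013 -0.001 ]
 [-0.0012 -0.3069  0.9517 -0.139 ]
 [ 0.      0.      0.      1.    ]]
[[ 0.9441  0.3295 -0.0004]
 [ 0.3295 -0.9441  0.0016]
 [ 0.0001 -0.0016 -1.    ]]
total shift [ 0.4503 -0.5137 -0.0853] turn [-0.0003  0.0025  3.0845] | screw n 21 [-0.0341 -0.0367 -0.0041] [-0.      0.0001  0.1469]
mid [ 0.0445 -0.1494  0.2791]
total shift [ 0.4503 -0.5137 -0.0853] turn [-0.0016 -0.0002 -0.0571] | screw n 18 [ 0.0258 -0.0279 -0.0048] [-0.0001 -0.     -0.0032]
mid [ 0.3607 -0.2633  0.2818]
```

```bash
python3 -m handwheel '0 0 -0.03 0 0 0 1;0 0 -0.03 0 0 0 1;0.025 -0.028 -0.002 0 0 0 1;0.025 -0.028 -0.002 0 0 0 1;0.025 -0.028 -0.002 0 0 0 1;0.025 -0.028 -0.002 0 0 0 1;0.025 -0.028 -0.002 0 0 0 1;0.025 -0.028 -0.002 0 0 0 1;0.025 -0.028 -0.002 0 0 0 1;0.025 -0.028 -0.002 0 0 0 1;0.025 -0.028 -0.002 0 0 0 1;0.025 -0.028 -0.002 0 0 0 1'; python3 -m handwheel '0.025 -0.028 0 0 0 -0.01 1;0.025 -0.028 0 0 0 -0.01 1;0.025 -0.028 0 0 0 -0.01 1;0.025 -0.028 0 0 0 -0.01 1;0.025 -0.028 0 0 0 -0.01 1;0.025 -0.028 0 0 0 0 1;0.025 -0.028 0 0 0 0 1;0.025 -0.028 0 0 0 0 1;0 0 0 0 0 0 1'
python3 - <<'E'
from h import *
import pickle
print(pose(),monitor.read_state()["joints"])
f=grab("wrist");save(f,"pics/w1.png");pickle.dump(f,open("w1.pkl","wb"))
E
```

```text
clock: 1.65
tool_pos: [0.3581, -0.2657, 0.3146]
tool_rot: [-3.097, -0.525, 0.0]
ft_force: [-0.1, -0.1, 0.2]
finger_gap: 0.0853
finger_force: 0.0
clock: 2.78
tool_pos: [0.4643, 0.0155, 0.3144]
tool_rot: [-3.082, -0.608, 0.002]
ft_force: [0.3, 0.3, -0.1]
finger_gap: 0.0855
finger_force: 0.0
(array([0.4643, 0.0155, 0.3144]), array([[ 0.9251,  0.3797, -0.001 ],
       [ 0.3797, -0.9251,  0.0002],
       [-0.0009, -0.0006, -1.    ]])) [-0.0823 -0.3369  1.9426  0.0001  1.5369  1.0989]
```

View pics/w1.png

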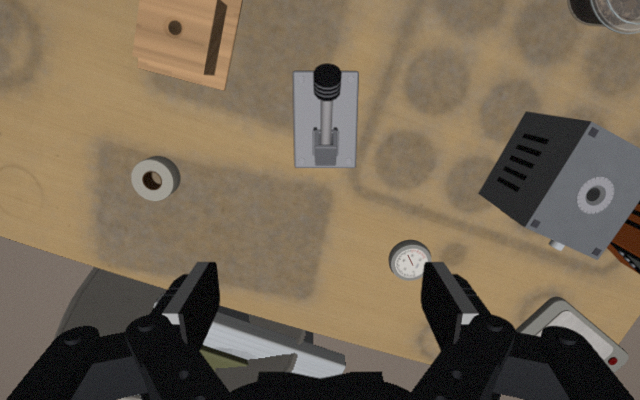

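The wrist view shows the plate corners at (293,71), (357,71), (357,167) and (294,167), the cap at (328,82), the stand hole at (175,28) and the port at (596,195). I'll refine these and combine them with the other views.

Run:
```python
from h import *
import pickle
L=lambda n:pickle.load(open(n+".pkl","rb"))
w,t,s=L("w1"),L("top0"),L("scene0")
def blob(f,box,lo,hi):
    u0,u1,v0,v1=box;g=f["pixels"][v0:v1,u0:u1].astype(int).max(2)
    m=((g>=lo)&(g<hi)).astype(np.uint8)
    n,l,st,ce=cv2.connectedComponentsWithStats(m);i=1+st[1:,4].argmax()
    x,y,W,H,A=st[i];return (ce[i]+[u0,v0]).round(1),(x+u0,y+v0,W,H,A)
for n,f,b in(("w",w,(305,350,55,105)),("t",t,(270,300,183,206)),("s",s,(280,305,195,225))): print("cap",n,blob(f,b,0,55))
for n,f,b in(("w",w,(160,190,15,42)),("t",t,(218,236,192,206)),("s",s,(242,260,256,270))): print("hole",n,blob(f,b,0,85),blob(f,b,0,100))
for n,f,b in(("w",w,(570,625,170,220)),("t",t,(378,404,180,204)),("s",s,(340,370,158,176))): print("port",n,blob(f,b,140,256))
W=np.array([onz(w,p,.008) for p in((293,71),(357.5,71),(357.5,167.5),(293.5,167.5))]);print(W,W.mean(0))
x=W[0]+W[1]-W[2]-W[3];print("yaw",np.degrees(np.arctan2(x[1],x[0])),[np.linalg.norm(W[i]-W[i-1]) for i in range(4)])
print("hole",onz(w,(175,28),.048),tri([(w,(175,28)),(t,(227.2,198.9))]))
print("port",onz(w,(596,195),.118),tri([(w,(596,195)),(t,(391.1,191.9))]))
```

```text
cap w (array([326.9,  79.6]), (np.int32(314), np.int32(64), np.int32(27), np.int32(37), np.int32(700)))
cap t (array([283.4, 193. ]), (np.int32(279), np.int32(188), np.int32(10), np.int32(12), np.int32(64)))
cap s (array([292.6, 208.9]), (np.int32(287), np.int32(203), np.int32(13), np.int32(12), np.int32(79)))
hole w (array([174.5,  27.4]), (np.int32(169), np.int32(21), np.int32(12), np.int32(14), np.int32(131))) (array([174.6,  27.4]), (np.int32(169), np.int32(21), np.int32(12), np.int32(14), np.int32(140)))
hole t (array([225.5, 199.5]), (np.int32(225), np.int32(199), np.int32(2), np.int32(2), np.int32(2))) (array([225.9, 198.3]), (np.int32(225), np.int32(197), np.int32(3), np.int32(4), np.int32(7)))
hole s (array([251., 263.]), (np.int32(251), np.int32(263), np.int32(1), np.int32(1), np.int32(1))) (array([249.8, 262.9]), (np.int32(247), np.int32(262), np.int32(6), np.int32(3), np.int32(11)))
port w (array([595.2, 194.5]), (np.int32(577), np.int32(177), np.int32(37), np.int32(36), np.int32(653)))
port t (array([390.5, 191.5]), (np.int32(378), np.int32(180), np.int32(26), np.int32(24), np.int32(584)))
port s (array([353.3, 166.3]), (np.int32(347), np.int32(164), np.int32(14), np.int32(6), np.int32(44)))
[[ 0.5377  0.0811  0.008 ]
 [ 0.567   0.0098  0.008 ]
 [ 0.459  -0.0384  0.008 ]
 [ 0.4276  0.0379  0.008 ]] [0.4978 0.0226 0.008 ]
yaw 22.747216783610416 [np.float64(0.11820263279962984), np.float64(0.07702336128551995), np.float64(0.11828681271047717), np.float64(0.08249535356576619)]
hole [0.5318 0.2106 0.048 ] (array([0.5314, 0.2121, 0.0435]), [np.float64(0.0004855280414451007), np.float64(0.0004855280414450945)])
port [ 0.5469 -0.2579  0.118 ] (array([ 0.5463, -0.2572,  0.1186]), [np.float64(0.0005844807996634022), np.float64(0.0005844807996635949)])
```

Run:
```python
from h import *
import pickle
L=lambda n:pickle.load(open(n+".pkl","rb"))
w,t,s=L("w1"),L("top0"),L("scene0")
print("cap tri",tri([(w,(327,81.5)),(t,(283.5,193.5)),(s,(292.8,208.7))]))
y=np.radians(22.7);x=np.array([np.cos(y),np.sin(y),0]);o=np.array([.4972,.0227,0])
a=x*np.cos(np.radians(50))+[0,0,np.sin(np.radians(50))]
tip=o-.04*x+[0,0,.024]
for k in(.11,.122,.134): print(k,tip+k*a,*[proj(f,tip+k*a)[0] for f in(w,t,s)])
R=zy(-a,[np.sin(y),-np.cos(y),0]); m=tip+.124*a
# TCP pose: grasp point 6mm ahead of TCP along tool z=-a
for d in(.12,.10): 
    P=m+a*(.006+d);print(P,R[:,0]);plan(P,R)
```

```text
cap tri (array([0.5403, 0.0408, 0.111 ]), [np.float64(0.0005548860209302165), np.float64(0.0006243067679679449), np.float64(0.00010254773029323233)])
0.11 [0.5255 0.0345 0.1083] [326.6245  99.6591] [285.8187 198.7026] [298.9678 210.5206]
0.122 [0.5326 0.0375 0.1175] [326.8056  91.4505] [284.5033 195.7597] [296.0351 206.9546]
0.134 [0.5398 0.0405 0.1266] [326.9988  82.6761] [283.1708 192.7787] [293.0888 203.3714]
[0.6085 0.0693 0.2155] [ 0.7067  0.2956 -0.6428]
total shift [0.1546 0.0039 0.0987] turn [-0.0029 -0.697  -0.0078] | screw n 5 [0.0359 0.0009 0.0107] [-0.0006 -0.1394 -0.0016]
mid [0.5588 0.0505 0.2679]
[0.5967 0.0643 0.2002] [ 0.7067  0.2956 -0.6428]
total shift [0.1418 0.004  0.1141] turn [-0.0029 -0.697  -0.0078] | screw n 5 [0.0342 0.0009 0.0144] [-0.0006 -0.1394 -0.0016]
mid [0.5529 0.048  0.2576]
```

Three views put the cap centre at (0.540, 0.041, 0.111) to within 1 mm. So the probe sags in its loose bore to about 45° (distance from the tip 0.123, as it should be). I'll align to that.

```bash
cat >> h.py <<'E'
y=np.radians(22.7);hx=np.array([np.cos(y),np.sin(y),0])
def ax(deg): return hx*np.cos(np.radians(deg))+np.array([0,0,np.sin(np.radians(deg))])
capc=np.array([.5403,.0405,.111])
def Rg(deg): return zy(-ax(deg),[np.sin(y),-np.cos(y),0])
E
python3 - <<'E'
from h import *
a=ax(45.5);R=Rg(45.5)
plan(capc+a*(.01+.08),R,ang=.13); print(capc+a*.09)
E
```

```text
total shift [0.1437 0.0042 0.1391] turn [-0.0032 -0.7756 -0.0077] | screw n 6 [0.0308 0.0008 0.0147] [-0.0005 -0.1293 -0.0013]
mid [0.5654 0.0528 0.2336]
[0.5985 0.0648 0.1752]
```

```bash
python3 -m handwheel '0.031 0.001 0.015 0 -0.129 -0.001 1;0.031 0.001 0.015 0 -0.129 -0.001 1;0.031 0.001 0.015 0 -0.129 -0.001 1;0.031 0.001 0.015 0 -0.129 -0.001 1;0.031 0.001 0.015 0 -0.129 -0.001 1;0.031 0.001 0.015 0 -0.129 -0.001 1;0 0 0 0 0 0 1;0 0 0 0 0 0 1'
python3 - <<'E'
from h import *
import pickle
print(monitor.read_state()["joints"]);a=ax(45.5);plan(capc+a*.09,Rg(45.5)); plan(capc+a*.01,Rg(45.5))
f=grab("wrist");save(f,"pics/w2.png");pickle.dump(f,open("w2.pkl","wb"))
print(proj(f,[capc+.012*a,capc,capc-.012*a,capc-.08*a]))
E
```

```text
clock: 3.82
tool_pos: [0.6001, 0.0619, 0.1749]
tool_rot: [2.73, 0.54, -1.112]
ft_force: [0.3, 0.2, 0.4]
finger_gap: 0.0859
finger_force: 0.0
[ 0.1025  0.5154  1.4005 -0.2149  1.9698  1.2765]
total shift [-0.0005 -0.0033  0.0001] turn [-0.0059 -0.0036 -0.0032] | screw n 1 [-0.0005 -0.0033  0.0001] [-0.0059 -0.0036 -0.0032]
mid [0.5985 0.0648 0.1752]
total shift [-0.0008 -0.0029  0.0801] turn [-0.0059 -0.0036 -0.0032] | screw n 3 [-0.0002 -0.001   0.0267] [-0.002  -0.0012 -0.0011]
mid [0.5646 0.0495 0.137 ]
[[316.695  210.8078]
 [316.9271 204.8302]
 [317.1385 199.3896]
 [318.0505 175.9286]]
```

View pics/w2.png

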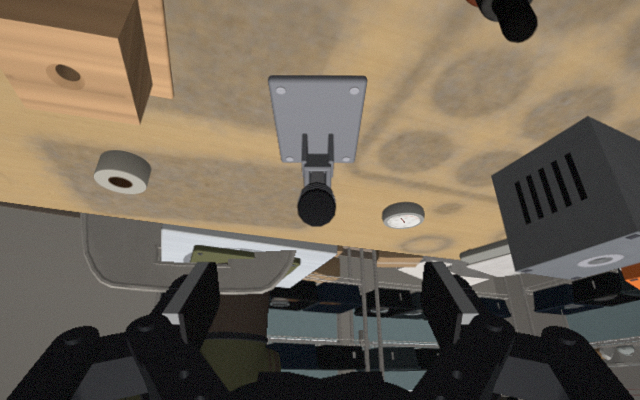

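The cap disc is at (316,207), within about 2 mm of the prediction (317,211). Moving in.

```bash
python3 -m handwheel '0 -0.001 0.02 -0.006 -0.003 -0.003 1;0 -0.001 0.02 0 0 0 1;0 -0.001 0.02 0 0 0 1;0 0 0.02 0 0 0 1;0 0 0 0 0 0 0.45;0 0 0 0 0 0 0.2;0 0 0 0 0 0 0.2;0 0 0 0 0 0 0.15;0 0 0 0 0 0 0.1;0 0 0 0 0 0 0' 40
python3 - <<'E'
from h import *
plan(capc+ax(45.5)*.01,Rg(45.5)); s=monitor.read_state();print(s["ft_force"],s["ft_torque"])
E
```

```text
clock: 5.12
tool_pos: [0.5484, 0.0444, 0.118]
tool_rot: [2.723, 0.549, -1.11]
ft_force: [4.4, 2.0, 5.2]
finger_gap: 0.0224
finger_force: 39.2
total shift [-0.0015  0.0005  0.0013] turn [ 0.0018 -0.0022  0.0007] | screw n 1 [-0.0015  0.0005  0.0013] [ 0.0018 -0.0022  0.0007]
mid [0.5468 0.0432 0.1181]
[4.4    2.0349 5.186 ] [ 0.0956 -0.2555  0.0445]
```

```bash
python3 -m handwheel '0 0 -0.01 0 0 0 0;0 0 -0.01 0 0 0 0;0.001 0 -0.02 0 0 0 0;0 0 0 0 0 0 0'
python3 - <<'E'
from h import *
f=grab("wrist");g=grab("scene");
a=cv2.resize(f["pixels"][150:400,170:470],(400,333));b=cv2.resize(g["pixels"][175:265,240:348],(400,333),interpolation=cv2.INTER_CUBIC)
cv2.imwrite("pics/c3.png",np.hstack([a,b])[...,::-1]); s=monitor.read_state();print(s["ft_force"],s["ft_torque"])
E
```

```text
clock: 5.62
tool_pos: [0.5754, 0.0557, 0.146]
tool_rot: [2.724, 0.549, -1.109]
ft_force: [4.5, 1.9, 3.8]
finger_gap: 0.0222
finger_force: 40.2
[5.4778 2.9467 5.4385] [ 0.1898 -0.4316 -0.0145]
```

View pics/c3.png

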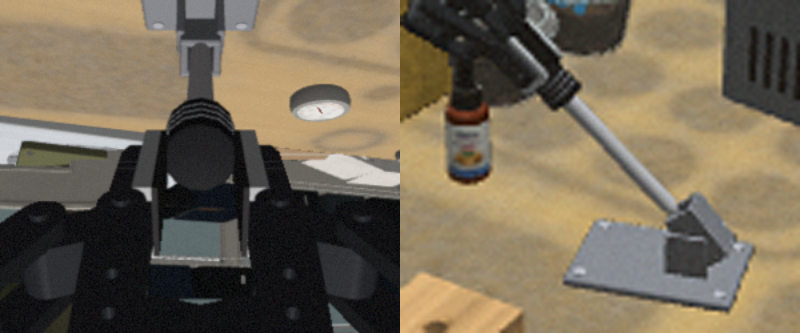

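The grip holds and the probe is sliding out, with its tip near the mouth at scene crop (680,205). Pulling on until it is clear.

```bash
python3 -m handwheel '0.002 0 -0.03 0 0 0 0;0.003 0 -0.03 0 0 0 0;0.003 0 -0.03 0 0 0 0;0 0 0 0 0 0 0;0 0 0 0 0 0 0'
python3 - <<'E'
from h import *
import pickle
p,R=pose();print(p,R[:,2])
f=grab("wrist");g=grab("scene");t=grab("top");pickle.dump((f,g,t),open("c4.pkl","wb"))
for n,q in(("w",f),("s",g),("t",t)): print(n,proj(q,[p+R[:,2]*(.006+k) for k in(-.008,.016,.05,.126)]).round(1).tolist())
a=cv2.resize(g["pixels"][150:250,230:350],(400,333),interpolation=cv2.INTER_CUBIC);b=cv2.resize(t["pixels"][160:240,240:336],(400,333),interpolation=cv2.INTER_CUBIC)
c=cv2.resize(f["pixels"][30:400,120:564],(300,250))
cv2.imwrite("pics/c4.png",np.vstack([np.hstack([a,b]),np.pad(c,((0,0),(0,500),(0,0)))])[...,::-1]); s=monitor.read_state();print(s["ft_force"],s["ft_torque"],s["joints"])
E
```

```text
clock: 6.35
tool_pos: [0.636, 0.0816, 0.2017]
tool_rot: [2.721, 0.548, -1.118]
ft_force: [-0.1, 0.6, -2.3]
finger_gap: 0.0226
finger_force: 39.3
[0.636  0.0816 0.2017] [-0.6484 -0.2716 -0.7112]
w [[321.9, 272.1], [321.6, 247.8], [321.3, 222.4], [320.8, 186.6]]
s [[251.9, 171.0], [258.6, 178.0], [268.0, 187.8], [288.5, 209.3]]
t [[265.2, 151.9], [268.4, 159.1], [272.8, 168.9], [282.0, 189.8]]
[-0.7684  0.5677 -0.6267] [ 0.1635 -0.4476 -0.0292] [ 0.1242  0.5768  1.2686 -0.2145  2.0476  1.274 ]
```

View pics/c4.png

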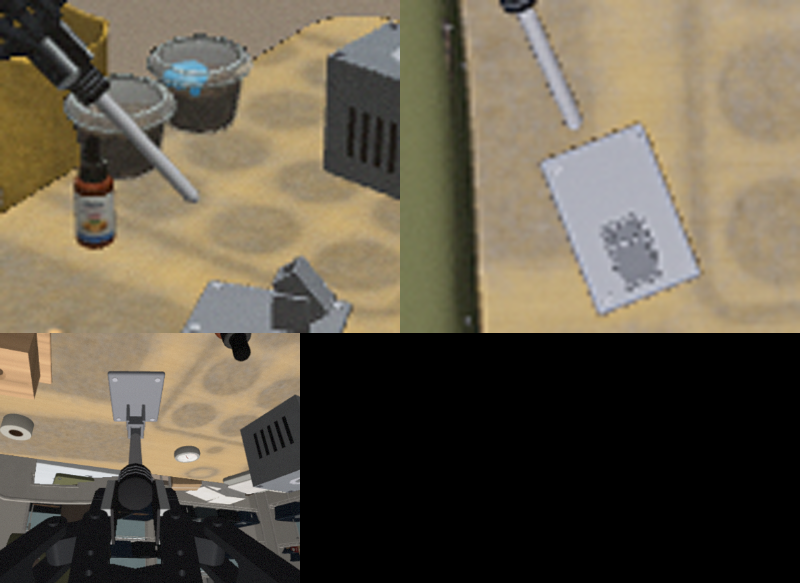

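The probe is out and held true: its tip is at scene (288.5,209.7) and top (282.2,190.5), against predictions of (288.5,209.3) and (282.0,189.8). I'll stand it upright above the stand hole.

Run:
```python
from h import *
plan([.5315,.211,.285],zy([0,0,-1],[np.sin(y),-np.cos(y),0]),ang=.1,step=.03)
```

```text
total shift [-0.0912 -0.1598 -0.0265] turn [-0.0003  0.7797  0.0014] | screw n 8 [-0.0099 -0.02   -0.0071] [-0.      0.0975  0.0002]
mid [0.5776 0.1653 0.2584]
```

```bash
python3 -m handwheel '-0.01 -0.02 -0.007 0 0.0975 0 0;-0.01 -0.02 -0.007 0 0.0975 0 0;-0.01 -0.02 -0.007 0 0.0975 0 0;-0.01 -0.02 -0.007 0 0.0975 0 0;-0.01 -0.02 -0.007 0 0.0975 0 0;-0.01 -0.02 -0.007 0 0.0975 0 0;-0.01 -0.02 -0.007 0 0.0975 0 0;-0.01 -0.02 -0.007 0 0.0975 0 0;0 0 0 0 0 0 0;0 0 0 0 0 0 0'
python3 - <<'E'
from h import *
import pickle
plan([.5315,.211,.285],zy([0,0,-1],[np.sin(y),-np.cos(y),0]))
p,R=pose();print(p,R[:,2],monitor.read_state()["joints"])
f=grab("wrist");g=grab("scene");t=grab("top");pickle.dump((f,g,t),open("c5.pkl","wb"))
for n,q in(("w",f),("s",g),("t",t)): print(n,proj(q,[p+R[:,2]*(.006+k) for k in(-.008,.016,.05,.126)]).round(1).tolist(),"hole",proj(q,[.5315,.211,.048]))
a=cv2.resize(g["pixels"][180:290,200:310],(400,400),interpolation=cv2.INTER_CUBIC)
b=cv2.resize(f["pixels"][50:350,170:470],(400,400))
cv2.imwrite("pics/c5.png",np.hstack([a,b])[...,::-1])
E
```

```text
clock: 7.75
tool_pos: [0.5309, 0.2105, 0.2851]
tool_rot: [-3.08, -0.62, -0.002]
ft_force: [-0.7, 1.0, -0.5]
finger_gap: 0.0227
finger_force: 39.3
total shift [ 0.0008 -0.0002  0.0001] turn [ 0.0003 -0.0014  0.0012] | screw n 1 [ 0.0008 -0.0002  0.0001] [ 0.0003 -0.0014  0.0012]
mid [0.5315 0.211  0.285 ]
[0.5309 0.2105 0.2851] [ 0.0014  0.0003 -1.    ] [ 0.2836 -0.0777  1.7712 -0.0001  1.4467  1.457 ]
w [[321.7, 272.5], [321.5, 248.1], [321.1, 222.6], [320.7, 186.7]] hole [[320.143  159.0539]]
s [[245.2, 169.3], [245.7, 179.6], [246.5, 193.7], [248.1, 223.7]] hole [[249.9897 262.0288]]
t [[206.2, 187.3], [208.7, 188.7], [212.1, 190.5], [219.0, 194.2]] hole [[227.1615 198.5478]]
```

View pics/c5.png

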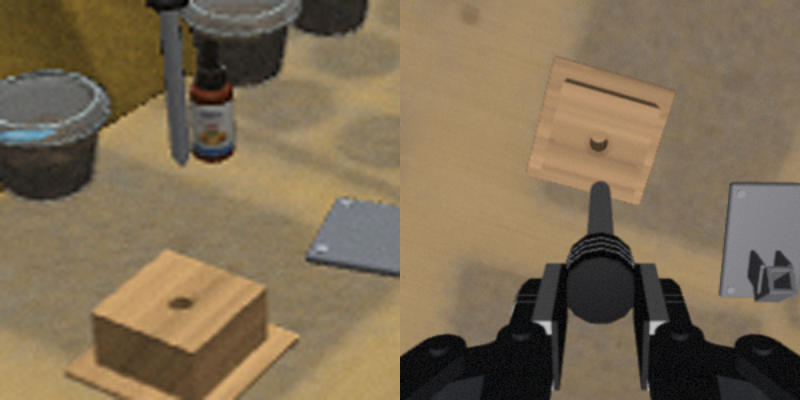

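Run:
```python
from h import *
import pickle
f,g,t=pickle.load(open("c5.pkl","rb"))
# dark-hole blobs and tip refine
W=f["pixels"].astype(int).max(2);sub=W[148:168,308:332];m=(sub<70);v,u=np.nonzero(m);print("hole w",u.mean()+308,v.mean()+148,u.min()+308,u.max()+308,v.min()+148,v.max()+148)
print("tip tri",tri([(f,(320,187)),(g,(249.6,224.8))]))
print("hole tri",tri([(f,(318.9,157.3)),(g,(249.8,263.2))]),onz(f,(318.9,157.3),.048),onz(g,(249.8,263.2),.048))
print(pose()[0])
# tip: scene shaft columns by row
G=g["pixels"].astype(int)
for r_ in range(196,228,4):
    print(r_,[tuple(x) for x in G[r_,242:256]][::1] and (G[r_,240:258].sum(1)//3).tolist())
for r_ in range(184,200,2): print(r_,(W[r_,308:334]).tolist())
```

```text
hole w 320.54545454545456 159.0909090909091 314 324 156 161
tip tri (array([0.5291, 0.2097, 0.1502]), [np.float64(0.0012241889849288396), np.float64(0.0012241889849288342)])
hole tri (array([0.5318, 0.2123, 0.045 ]), [np.float64(0.0005743853465435878), np.float64(0.0005743853465436623)]) [0.5328 0.213  0.048 ] [0.5287 0.2146 0.048 ]
[0.5316 0.2105 0.2847]
196 [74, 66, 65, 74, 73, 71, 71, 79, 83, 86, 67, 63, 64, 71, 38, 33, 22, 16]
200 [73, 76, 71, 64, 69, 67, 70, 76, 83, 87, 44, 61, 56, 61, 27, 23, 26, 32]
204 [77, 74, 69, 66, 61, 57, 64, 75, 76, 85, 81, 120, 90, 61, 44, 28, 27, 14]
208 [116, 124, 125, 125, 121, 108, 75, 70, 82, 80, 79, 114, 96, 64, 31, 22, 21, 18]
212 [137, 141, 138, 134, 137, 141, 82, 71, 74, 85, 82, 97, 99, 91, 95, 90, 82, 79]
216 [140, 143, 140, 142, 141, 142, 106, 74, 73, 83, 84, 75, 110, 91, 90, 87, 73, 59]
220 [140, 141, 138, 140, 135, 141, 121, 77, 70, 81, 80, 79, 88, 60, 52, 76, 90, 93]
224 [132, 132, 135, 134, 139, 137, 133, 142, 106, 72, 71, 112, 143, 141, 142, 116, 78, 47]
184 [164, 164, 164, 164, 166, 162, 164, 167, 167, 171, 170, 176, 174, 180, 181, 180
[... 207 characters left out ...]
181, 163, 123, 78, 64, 65, 62, 60, 63, 59, 65, 64, 67, 95, 141, 164, 162, 167, 165, 166, 168, 169]
190 [179, 178, 176, 176, 173, 121, 67, 61, 60, 64, 59, 61, 60, 58, 61, 62, 64, 57, 78, 140, 170, 168, 165, 164, 165, 164]
192 [170, 175, 175, 173, 141, 87, 59, 59, 65, 58, 63, 62, 61, 60, 59, 62, 61, 59, 65, 116, 159, 180, 176, 177, 171, 170]
194 [128, 137, 140, 140, 112, 71, 58, 65, 60, 62, 62, 65, 59, 63, 62, 60, 59, 59, 66, 99, 157, 177, 178, 176, 178, 179]
196 [136, 132, 135, 137, 100, 60, 61, 65, 58, 62, 59, 63, 62, 56, 67, 61, 64, 59, 61, 85, 153, 181, 182, 179, 176, 180]
198 [130, 130, 132, 135, 98, 65, 61, 63, 61, 63, 58, 65, 61, 60, 58, 65, 61, 60, 60, 71, 125, 163, 175, 178, 181, 181]
```

```bash
python3 -m handwheel '0.002 -0.0008 0.03 0 0 0 0;0 0 0.03 0 0 0 0;0 0 0.03 0 0 0 0;0 0 0 0 0 0 0;0 0 0 0 0 0 0'
python3 - <<'E'
from h import *
import pickle
p,R=pose();f=grab("wrist");g=grab("scene");pickle.dump((f,g),open("c6.pkl","wb"));print(p,R[:,2])
for q in(f,g): print(proj(q,[p+R[:,2]*.132,[.5315,.211,.048]]).round(1).tolist())
a=cv2.resize(g["pixels"][230:290,215:275],(400,400),interpolation=cv2.INTER_CUBIC)
b=cv2.resize(f["pixels"][120:220,270:370],(400,400),interpolation=cv2.INTER_CUBIC)
cv2.imwrite("pics/c6.png",np.hstack([a,b])[...,::-1])
E
```

```text
clock: 8.52
tool_pos: [0.5339, 0.2126, 0.1967]
tool_rot: [-3.079, -0.62, -0.006]
ft_force: [0.5, -0.6, -0.3]
finger_gap: 0.0225
finger_force: 39.3
[0.5339 0.2126 0.1967] [ 0.0036  0.0014 -1.    ]
[[320.7, 186.7], [321.3, 185.0]]
[[248.2, 256.1], [250.0, 262.0]]
```

View pics/c6.png

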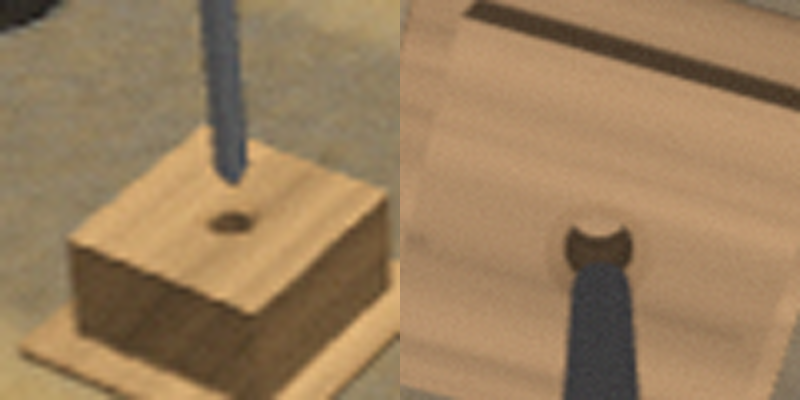

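Run:
```python
from h import *
import pickle
f,g=pickle.load(open("c6.pkl","rb"))
T=tri([(f,(320.3,187.5)),(g,(249.6,257.4))]);H=tri([(f,(319.6,182.8)),(g,(249.8,263.4))]);print(T,H)
d=H[0]-T[0];print(d,pose()[1].T@d, "pred tip",pose()[0]+.132*pose()[1][:,2], onz(f,(319.6,182.8),.048))
```

```text
(array([0.5322, 0.2118, 0.061 ]), [np.float64(0.0007770133106172714), np.float64(0.0007770133106171595)]) (array([0.5316, 0.2123, 0.0446]), [np.float64(0.0004309990367867717), np.float64(0.0004309990367867972)])
[-0.0006  0.0006 -0.0165] [-0.0004 -0.0007  0.0165] pred tip [0.535  0.2131 0.0657] [0.5328 0.2131 0.048 ]
```

Tip and hole are laterally within 0.7 mm. Lowering.

```bash
python3 -m handwheel '-0.0004 -0.0006 0.01 0 0 0 0;0 0 0.01 0 0 0 0;0 0 0.01 0 0 0 0;0 0 0 0 0 0 0'; python3 -m handwheel '0 0 0.008 0 0 0 0;0 0 0.008 0 0 0 0;0 0 0 0 0 0 0'
```

```text
clock: 9.12
tool_pos: [0.5316, 0.2128, 0.164]
tool_rot: [-3.079, -0.62, -0.0]
ft_force: [-0.4, -0.1, -0.5]
finger_gap: 0.0222
finger_force: 39.3
clock: 9.5
tool_pos: [0.5319, 0.2129, 0.1486]
tool_rot: [-3.079, -0.62, -0.002]
ft_force: [-0.6, 0.4, -0.5]
finger_gap: 0.0225
finger_force: 39.3
```

```bash
python3 -m handwheel '0 0 0.004 0 0 0 0;0 0 0.004 0 0 0 0;0 0 0 0 0 0 0'; python3 -m handwheel '0 0 0.002 0 0 0 0;0 0 0 0 0 0 0'; python3 -m handwheel '0 0 0.002 0 0 0 0;0 0 0 0 0 0 0'
```

```text
clock: 9.88
tool_pos: [0.5323, 0.213, 0.1413]
tool_rot: [-3.079, -0.62, -0.003]
ft_force: [-0.3, -0.7, -0.2]
finger_gap: 0.0221
finger_force: 39.3
clock: 10.12
tool_pos: [0.5331, 0.2133, 0.1405]
tool_rot: [-3.079, -0.62, -0.007]
ft_force: [0.3, 0.9, 2.1]
finger_gap: 0.0222
finger_force: 39.7
clock: 10.38
tool_pos: [0.5342, 0.2137, 0.1403]
tool_rot: [-3.079, -0.62, -0.012]
ft_force: [0.5, 0.3, 6.6]
finger_gap: 0.0223
finger_force: 40.5
```

It is on the bottom (6.6 N, TCP at 0.140, so the cap top is near TCP height). Ease off, release and retreat.

```bash
python3 -m handwheel '0 0 -0.003 0 0 0 0;0 0 0 0 0 0 0.35;0 0 0 0 0 0 0.6;0 0 0 0 0 0 1;0 0 0 0 0 0 1;0 0 -0.02 0 0 0 1;0 0 -0.03 0 0 0 1;0 0 -0.03 0 0 0 1;0 0 0 0 0 0 1;0 0 0 0 0 0 1'
python3 - <<'E'
from h import *
import pickle
p,R=pose();f=grab("wrist");g=grab("scene");t=grab("top");pickle.dump((f,g,t),open("c7.pkl","wb"));print(p,R[:,2])
a=cv2.resize(g["pixels"][195:295,210:310],(400,400),interpolation=cv2.INTER_CUBIC)
b=cv2.resize(f["pixels"][120:320,220:420],(400,400),interpolation=cv2.INTER_CUBIC)
for q in(f,g): print(proj(q,[[.532,.2125,.14]]))
cv2.imwrite("pics/c7.png",np.hstack([a,b])[...,::-1])
E
```

```text
clock: 11.62
tool_pos: [0.5322, 0.213, 0.2209]
tool_rot: [-3.079, -0.62, -0.005]
ft_force: [-0.5, -0.2, -0.1]
finger_gap: 0.0857
finger_force: 0.0
[0.5322 0.213  0.2209] [ 0.0029  0.0012 -1.    ]
[[321.492  209.3141]]
[[247.4518 228.9526]]
```

View pics/c7.png

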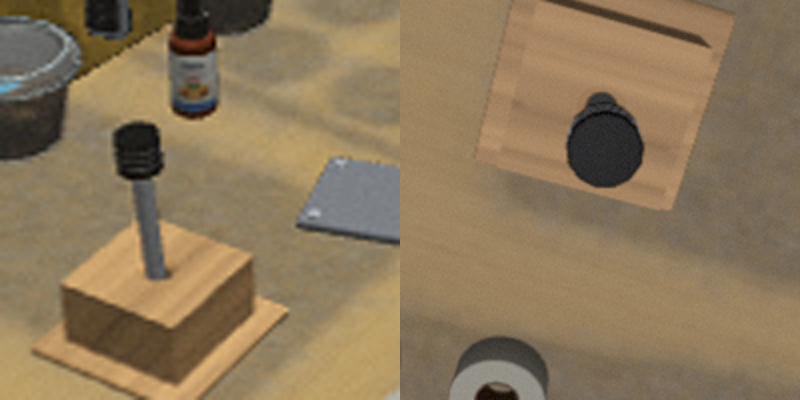

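The probe stands in the stand, leaning a few degrees in its loose hole, with its cap top at wrist (322.5,194) and scene (244,228). Triangulating the lean.

Run:
```python
from h import *
import pickle
f,g,t=pickle.load(open("c7.pkl","rb"))
W=f["pixels"].astype(int).max(2)[150:230,290:355];G=g["pixels"].astype(int).max(2)[222:242,235:255]
for n,q in(("w",W),("s",G)):
    v,u=np.nonzero(q<(58));print(n,u.min(),u.max(),v.min(),v.max())
top=tri([(f,(322.5,194)),(g,(244.2,228.3))]);bot=tri([(g,(250,263.5)),(f,(319.9,170))]);print(top)
mid=None
B=np.array([.532,.2125,.048]);a=top[0]-B;a/=np.linalg.norm(a);print("lean deg",np.degrees(np.arccos(a[2])),a,np.linalg.norm(top[0]-B))
p,R=pose();print("axis in tool",R.T@a)
Rt=zy(-a,R[:,1]); plan(top[0]+.06*a,Rt); plan(top[0],Rt)
for q in(f,g): print(proj(q,[top[0],top[0]-.024*a,top[0]-.09*a]).tolist())
```

```text
w 14 51 17 62
s 4 19 0 17
(array([0.5411, 0.215 , 0.1389]), [np.float64(0.0010504695853053904), np.float64(0.0010504695853054396)])
lean deg 5.898983818793032 [0.0991 0.0274 0.9947] 0.09139892386790534
axis in tool [ 0.1024  0.0129 -0.9947]
total shift [0.0157 0.0024 0.0207] turn [ 0.0128 -0.1026  0.0007] | screw n 1 [0.0157 0.0024 0.0207] [ 0.0128 -0.1026  0.0007]
mid [0.547  0.2166 0.1986]
total shift [0.0095 0.0016 0.0804] turn [ 0.0128 -0.1026  0.0007] | screw n 3 [0.0041 0.0007 0.0267] [ 0.0043 -0.0342  0.0002]
mid [0.5388 0.2145 0.1658]
[[323.34039667945234, 195.36512966538044], [322.54528504851913, 188.6564506544863], [320.96046091303174, 175.28832400643057]]
[[243.75927230654432, 228.47391502462114], [245.27460270320165, 237.59785109391026], [249.30405533974962, 261.75564775276]]
```

```bash
python3 -m handwheel '0.008 0.001 0.01 0.006 -0.05 0 1;0.008 0.001 0.01 0.006 -0.05 0 1;0 0 0.02 0 0 0 1;0 0 0.02 0 0 0 1;0 0 0.02 0 0 0 1;0 0 0 0 0 0 1'
python3 - <<'E'
from h import *
top=np.array([.5411,.215,.1389]);a=np.array([.0991,.0274,.9947]);p,R=pose();plan(top-.003*a,zy(-a,R[:,1]));print(p)
E
```

```text
clock: 12.52
tool_pos: [0.5396, 0.215, 0.1378]
tool_rot: [3.068, 0.618, -0.16]
ft_force: [1.0, -0.0, -0.4]
finger_gap: 0.0857
finger_force: 0.0
total shift [0.0012 0.0006 0.0017] turn [ 0.0005 -0.0003  0.    ] | screw n 1 [0.0012 0.0006 0.0017] [ 0.0005 -0.0003  0.    ]
mid [0.5408 0.2149 0.1359]
[0.5396 0.215  0.1378]
```

```bash
python3 -m handwheel '0.001 0.0006 0.002 0 0 0 1;0 0 0 0 0 0 0.6;0 0 0 0 0 0 0.4;0 0 0 0 0 0 0.3;0 0 0 0 0 0 0.2;0 0 0 0 0 0 0;0 0 0 0 0 0 0;0 0 0 0 0 0 0' 40; python3 -c "
from h import *
s=monitor.read_state();print(pose(),s['ft_force'],s['ft_torque'])"
```

```text
clock: 13.52
tool_pos: [0.5431, 0.2155, 0.1391]
tool_rot: [3.069, 0.618, -0.151]
ft_force: [0.7, 0.1, 4.3]
finger_gap: 0.0229
finger_force: 39.2
(array([0.5431, 0.2155, 0.1391]), array([[ 0.9175,  0.3866, -0.0931],
       [ 0.3859, -0.9222, -0.0262],
       [-0.0959, -0.0119, -0.9953]])) [0.7257 0.0567 4.289 ] [-0.0471 -0.0325 -0.0171]
```

```bash
python3 -m handwheel '0 0 -0.005 0 0 0 0;0 0 -0.01 0 0 0 0;0 0 -0.02 0 0 0 0;0 0 -0.02 0 0 0 0;0 0 -0.03 0 0 0 0;0 0 -0.03 0 0 0 0;0 0 -0.03 0 0.05 0 0;0 0 -0.03 0 0.046 0 0;0 0 0 0 0 0 0;0 0 0 0 0 0 0'
python3 - <<'E'
from h import *
import pickle
p,R=pose();print(p,R[:,2])
f=grab("wrist");g=grab("scene");t=grab("top");pickle.dump((f,g,t),open("c8.pkl","wb"))
for q in(f,g): print(proj(q,[p+R[:,2]*k for k in(.024,.07,.134)]).round(1).tolist())
# shaft in wrist image: dark columns by row
W=f["pixels"].astype(int).max(2)
for r_ in range(178,216,3):
    u=np.nonzero(W[r_,300:345]<80)[0];print(r_,(u.min()+300,u.max()+300,u.mean()+300) if len(u) else None)
plan([.5462,-.2575,.285],zy([0,0,-1],[np.sin(y),-np.cos(y),0]),step=.035)
plan([.47,-.02,.30],zy([0,0,-1],[np.sin(y),-np.cos(y),0]),step=.035)
E
```

```text
clock: 14.78
tool_pos: [0.5573, 0.2193, 0.3121]
tool_rot: [-3.069, -0.617, 0.008]
ft_force: [-0.1, -0.9, -1.6]
finger_gap: 0.0224
finger_force: 39.2
[0.5573 0.2193 0.3121] [-0.007   0.0102 -0.9999]
[[321.4, 246.4], [321.0, 214.3], [320.7, 186.0]]
[[233.1, 166.9], [234.3, 186.4], [236.0, 212.3]]
178 (np.int64(316), np.int64(323), np.float64(319.5))
181 (np.int64(319), np.int64(320), np.float64(319.5))
184 (np.int64(315), np.int64(325), np.float64(320.0))
187 (np.int64(314), np.int64(326), np.float64(320.0))
190 (np.int64(313), np.int64(326), np.float64(319.5))
193 (np.int64(313), np.int64(326), np.float64(319.5))
196 (np.int64(313), np.int64(327), np.float64(320.0))
199 (np.int64(313), np.int64(327), np.float64(320.0))
202 (np.int64(312), np.int64(327), np.float64(319.5))
205 (np.int64(312), np.int64(327), np.float64(319.5))
208 (np.int64(312), np.int64(327), np.float64(319.5))
211 (np.int64(312), np.int64(328), np.float64(320.0))
214 (np.int64(311), np.int64(328), np.float64(319.5))
total shift [-0.1943  0.4357  0.0211] turn [-0.0124  0.0047  0.0008] | screw n 14 [-0.0139  0.0311  0.0017] [-0.0009  0.0003  0.0001]
mid [ 0.5509 -0.0532  0.2954]
total shift [-0.1728  0.1871  0.0091] turn [-0.0124  0.0047  0.0008] | screw n 8 [-0.0216  0.0234  0.0012] [-0.0016  0.0006  0.0001]
mid [0.5027 0.0697 0.3038]
```

```bash
python3 -m handwheel '-0.014 0.031 0 -0.006 0.002 0 0;-0.014 0.031 0 -0.006 0.002 0 0;-0.014 0.031 0 0 0 0 0;-0.014 0.031 0 0 0 0 0;-0.014 0.031 0 0 0 0 0;-0.014 0.031 0 0 0 0 0;-0.014 0.031 0 0 0 0 0;-0.014 0.031 0 0 0 0 0;-0.014 0.031 0 0 0 0 0;-0.014 0.031 0 0 0 0 0;-0.014 0.031 0 0 0 0 0;-0.014 0.031 0 0 0 0 0'; python3 -m handwheel '-0.014 0.031 0 0 0 0 0;-0.014 0.031 0 0 0 0 0;0 0 0 0 0 0 0;0 0 0 0 0 0 0;0 0 0 0 0 0 0'
python3 - <<'E'
from h import *
plan([.5462,-.2575,.273],zy([0,0,-1],[np.sin(y),-np.cos(y),0]))
E
```

```text
clock: 16.42
tool_pos: [0.5462, -0.1895, 0.3102]
tool_rot: [-3.078, -0.619, -0.001]
ft_force: [-0.4, 0.6, -0.7]
finger_gap: 0.0229
finger_force: 39.3
clock: 17.05
tool_pos: [0.5449, -0.2556, 0.3114]
tool_rot: [-3.078, -0.621, -0.004]
ft_force: [-0.6, -0.7, -0.4]
finger_gap: 0.0225
finger_force: 39.3
total shift [0.0004 0.0023 0.0384] turn [-0.0008 -0.0027  0.0019] | screw n 1 [0.0004 0.0023 0.0384] [-0.0008 -0.0027  0.0019]
mid [ 0.5462 -0.2575  0.273 ]
```

All ten views are used, so I'll continue with numeric measurements only: lower to about 20 mm above the port, fit the ring and find the tip.

```bash
python3 -m handwheel '0 0.002 0.013 0 -0.002 0 0;0 0 0.012 0 0 0 0;0 0 0.012 0 0 0 0;0 0 0 0 0 0 0;0 0 0 0 0 0 0'
python3 - <<'E'
from h import *
import pickle
p,R=pose();f=grab("wrist");g=grab("scene");t=grab("top");pickle.dump((f,g,t,p,R),open("c9.pkl","wb"));print(p,R[:,2])
for n,q in(("w",f),("s",g)): print(n,proj(q,[p+R[:,2]*.134,[.5463,-.2575,.118]]).round(1).tolist())
P=f["pixels"].astype(int).max(2)
for r_ in range(140,216,3): print(r_,P[r_,284:358:2].tolist())
E
```

```text
clock: 17.68
tool_pos: [0.5457, -0.2584, 0.2749]
tool_rot: [-3.08, -0.619, -0.002]
ft_force: [0.6, 0.3, -1.0]
finger_gap: 0.0226
finger_force: 39.3
[ 0.5457 -0.2584  0.2749] [ 0.0011  0.0003 -1.    ]
w [[320.7, 186.0], [319.8, 177.9]]
s [[354.8, 159.6], [354.1, 166.7]]
140 [117, 120, 120, 122, 124, 125, 122, 125, 123, 120, 118, 119, 123, 124, 121, 124, 123, 125, 124, 129, 127, 126, 125, 123, 124, 124, 123, 123, 120, 122, 125, 129, 121, 123, 119, 122, 126]
143 [122, 118, 122, 123, 121, 120, 122, 120, 121, 121, 123, 122, 121, 122, 121, 121, 123, 129, 125, 125, 124, 128, 123, 125, 124, 124, 124, 124, 123, 122, 121, 122, 123, 124, 123, 125, 124]
146 [127, 121, 120, 124, 122, 123, 125, 124, 124, 125, 121, 121, 122, 122, 123, 117, 121, 123, 124, 126, 126, 129, 126, 127, 122, 120, 123, 125, 124, 123, 125, 123, 120, 123, 121, 122, 128]
149 [124, 123, 125, 122, 125, 123, 122, 126, 123, 122, 119, 120, 124, 119, 120, 123, 123, 125, 125, 125, 124, 125, 124, 125, 124, 128, 126, 127, 126, 123, 122, 121, 122, 123, 125, 125, 128]
152 [124, 123, 128, 123, 121, 122, 122, 123, 127, 122, 122, 124, 121, 
[... 3281 characters left out ...]
, 118, 120, 119, 122, 122, 119, 122, 120, 120, 119, 64, 68, 74, 67, 68, 70, 71, 69, 76, 121, 122, 124, 120, 118, 121, 120, 123, 119, 121, 122, 124, 122, 120]
209 [117, 118, 117, 116, 121, 119, 120, 123, 121, 119, 122, 123, 125, 113, 66, 68, 71, 67, 68, 72, 68, 65, 70, 124, 120, 117, 122, 119, 119, 122, 123, 122, 120, 122, 118, 120, 120]
212 [122, 120, 120, 121, 119, 120, 122, 123, 120, 122, 125, 121, 121, 113, 67, 68, 70, 70, 70, 70, 72, 70, 67, 121, 119, 121, 121, 118, 117, 118, 118, 121, 123, 118, 120, 119, 125]
215 [118, 117, 120, 120, 119, 120, 120, 122, 119, 121, 123, 124, 120, 104, 68, 69, 66, 73, 68, 69, 73, 64, 66, 111, 122, 121, 120, 120, 118, 119, 120, 119, 120, 118, 121, 122, 122]
```

Run:
```python
from h import *
import pickle
f,g,t,p,R=pickle.load(open("c9.pkl","rb"))
H=onz(f,(319.2,176),.118);T=onz(f,(320,182.8),p[2]-.134)
print(H,T,R.T@(H-T),p)
# shaft axis in scene: not needed; wrist shaft at row 215 centre col
c,d=ray(f,(319.8,215));A=onz(f,(319.8,215),p[2]-.07);print(A, p-.07*np.array([0,0,1]))
G=g["pixels"].astype(int).max(2)
for r_ in range(140,174,3): print(r_,G[r_,340:370].tolist())
```

```text
[ 0.5476 -0.2563  0.118 ] [ 0.5481 -0.2568  0.1409] [-0.0003 -0.0007  0.0229] [ 0.5457 -0.2584  0.2749]
[ 0.5451 -0.2579  0.2049] [ 0.5457 -0.2584  0.2049]
140 [138, 137, 139, 135, 142, 136, 142, 136, 136, 136, 138, 137, 135, 133, 140, 72, 78, 89, 58, 140, 136, 138, 135, 138, 135, 140, 137, 137, 133, 134]
143 [135, 138, 138, 137, 136, 137, 134, 139, 136, 132, 132, 134, 138, 143, 47, 78, 81, 88, 132, 136, 140, 137, 138, 134, 131, 126, 125, 177, 240, 238]
146 [137, 140, 134, 142, 140, 138, 133, 137, 135, 139, 134, 139, 138, 144, 53, 77, 84, 83, 144, 64, 145, 218, 200, 188, 240, 239, 238, 236, 237, 236]
149 [137, 139, 140, 133, 138, 137, 138, 134, 133, 140, 135, 137, 138, 139, 70, 79, 85, 91, 142, 100, 99, 98, 95, 98, 103, 121, 154, 225, 246, 242]
152 [136, 137, 137, 135, 137, 138, 139, 137, 137, 137, 143, 140, 138, 143, 79, 80, 90, 58, 144, 99, 97, 103, 103, 101, 102, 99, 97, 107, 99, 96]
155 [190, 188, 191, 192, 141, 141, 91, 134, 136, 134, 139, 135, 144, 50, 77, 80, 84, 135, 143, 102, 98, 98, 101, 99, 99, 97, 99, 96, 100, 99]
158 [192, 189, 162, 159, 131, 131, 131, 96, 73, 130, 128, 130, 133, 95, 74, 84, 107, 153, 64, 98, 103, 100, 97, 99, 101, 97, 97, 99, 103, 101]
161 [133, 137, 133, 133, 133, 136, 132, 131, 134, 132, 135, 133, 133, 131, 130, 134, 127, 130, 133, 131, 128, 132, 114, 91, 32, 94, 100, 98, 101, 99]
164 [133, 138, 131, 132, 138, 135, 131, 135, 125, 154, 170, 182, 186, 188, 188, 183, 187, 172, 141, 129, 126, 130, 135, 128, 129, 127, 132, 134, 130, 130]
167 [127, 128, 130, 132, 130, 128, 128, 130, 153, 188, 193, 134, 88, 60, 53, 49, 71, 100, 186, 188, 138, 132, 127, 125, 127, 134, 128, 127, 127, 128]
170 [114, 135, 137, 132, 135, 128, 131, 132, 129, 129, 131, 132, 133, 133, 132, 134, 132, 125, 125, 124, 128, 129, 130, 130, 129, 126, 127, 126, 125, 131]
173 [50, 58, 55, 53, 53, 62, 54, 78, 115, 111, 135, 133, 135, 128, 128, 130, 131, 131, 132, 126, 130, 124, 128, 127, 130, 131, 128, 129, 133, 104]
```

Run:
```python
from h import *
import pickle
f,g,t,p,R=pickle.load(open("c9.pkl","rb"))
for k in(.05,.07,.09,.11,.13): print(k,proj(g,[p+R[:,2]*k,p+R[:,2]*k+.003*R[:,0]]).round(1).tolist(), proj(f,[p+R[:,2]*k,p+R[:,2]*k+.003*R[:,0]]).round(1).tolist())
G=g["pixels"].astype(int).max(2)
for r_ in range(122,159,3): print(r_,(G[r_,348:366]).tolist())
```

```text
0.05 [[356.6, 133.0], [355.6, 132.9]] [[321.2, 226.6], [321.2, 221.7]]
0.07 [[356.2, 139.5], [355.1, 139.4]] [[321.0, 214.3], [321.1, 209.8]]
0.09 [[355.7, 145.9], [354.7, 145.8]] [[320.9, 203.9], [320.9, 199.8]]
0.11 [[355.3, 152.2], [354.3, 152.1]] [[320.8, 195.1], [320.8, 191.2]]
0.13 [[354.9, 158.4], [353.9, 158.3]] [[320.7, 187.4], [320.7, 183.8]]
122 [135, 137, 136, 128, 130, 131, 29, 32, 28, 30, 28, 25, 22, 35, 24, 64, 55, 60]
125 [137, 141, 136, 139, 139, 142, 124, 133, 54, 40, 25, 35, 8, 130, 139, 130, 129, 103]
128 [138, 139, 137, 135, 138, 142, 138, 140, 76, 79, 93, 67, 140, 137, 136, 137, 137, 136]
131 [140, 133, 140, 142, 137, 138, 146, 47, 76, 85, 89, 35, 142, 136, 134, 139, 135, 139]
134 [140, 136, 135, 137, 135, 142, 144, 51, 78, 84, 89, 143, 136, 134, 141, 134, 137, 135]
137 [139, 135, 138, 140, 134, 134, 143, 70, 77, 84, 86, 140, 143, 137, 136, 136, 134, 136]
140 [136, 136, 138, 137, 135, 133, 140, 72, 78, 89, 58, 140, 136, 138, 135, 138, 135, 140]
143 [136, 132, 132, 134, 138, 143, 47, 78, 81, 88, 132, 136, 140, 137, 138, 134, 131, 126]
146 [135, 139, 134, 139, 138, 144, 53, 77, 84, 83, 144, 64, 145, 218, 200, 188, 240, 239]
149 [133, 140, 135, 137, 138, 139, 70, 79, 85, 91, 142, 100, 99, 98, 95, 98, 103, 121]
152 [137, 137, 143, 140, 138, 143, 79, 80, 90, 58, 144, 99, 97, 103, 103, 101, 102, 99]
155 [136, 134, 139, 135, 144, 50, 77, 80, 84, 135, 143, 102, 98, 98, 101, 99, 99, 97]
158 [73, 130, 128, 130, 133, 95, 74, 84, 107, 153, 64, 98, 103, 100, 97, 99, 101, 97]
```

Wrist and scene agree that the probe leans about 1.2° towards tool +x, so I'll correct it and insert.

```bash
python3 -m handwheel '0.0024 -0.0006 0.005 0 -0.02 0 0;0 0 0 0 0 0 0;0 0 0 0 0 0 0'; python3 -c "
from h import *
f=grab('wrist');P=f['pixels'].astype(int).max(2)
for r_ in range(170,192,2): print(r_,P[r_,294:346:2].tolist())
print(pose())"
```

```text
clock: 18.2
tool_pos: [0.5477, -0.2568, 0.2696]
tool_rot: [3.076, 0.619, -0.03]
ft_force: [-0.3, -0.6, -0.2]
finger_gap: 0.0227
finger_force: 39.3
170 [119, 121, 165, 171, 169, 169, 169, 170, 139, 118, 100, 60, 55, 53, 57, 77, 114, 121, 167, 171, 172, 166, 172, 171, 143, 117]
172 [119, 129, 149, 166, 169, 173, 172, 153, 118, 106, 50, 50, 45, 52, 54, 48, 72, 113, 123, 162, 172, 170, 171, 170, 153, 123]
174 [118, 145, 175, 172, 173, 171, 168, 125, 110, 66, 50, 49, 46, 50, 51, 52, 47, 97, 113, 155, 171, 168, 171, 166, 166, 122]
176 [119, 151, 172, 170, 171, 169, 162, 119, 111, 53, 56, 51, 48, 54, 46, 49, 51, 72, 115, 136, 172, 170, 170, 171, 171, 128]
178 [124, 147, 163, 172, 169, 169, 160, 114, 110, 54, 58, 52, 52, 56, 50, 51, 51, 83, 112, 127, 172, 172, 172, 169, 160, 127]
180 [126, 148, 171, 169, 170, 172, 167, 110, 109, 64, 49, 53, 51, 53, 56, 46, 51, 96, 111, 129, 175, 173, 168, 164, 170, 122]
182 [122, 136, 167, 171, 171, 169, 171, 123, 110, 88, 54, 65, 67, 71, 70, 62, 70, 108, 108, 148, 172, 171, 169, 172, 166, 122]
184 [123, 124, 164, 165, 169, 169, 170, 150, 111, 109, 70, 66, 68, 67, 68, 70, 84, 111, 119, 168, 171, 169, 173, 157, 141, 120]
186 [123, 125, 161, 171, 168, 170, 170, 168, 123, 102, 72, 71, 67, 69, 73, 68, 67, 116, 157, 171, 173, 171, 170, 165, 141, 120]
188 [126, 123, 138, 153, 166, 172, 169, 166, 173, 111, 63, 69, 68, 61, 63, 69, 71, 148, 173, 171, 169, 169, 167, 167, 123, 122]
190 [122, 122, 123, 157, 173, 166, 171, 173, 171, 127, 68, 67, 71, 68, 67, 69, 66, 143, 171, 166, 171, 171, 166, 126, 124, 124]
(array([ 0.5477, -0.2569,  0.2697]), array([[ 0.922 ,  0.3868, -0.0176],
       [ 0.3867, -0.9222, -0.0073],
       [-0.0191, -0.0001, -0.9998]]))
```

```bash
python3 -m handwheel '0.0002 -0.0003 0.01 0 0 0 0;0.0002 0 0.01 0 0 0 0;0.0002 0 0.01 0 0 0 0;0 0 0 0 0 0 0'; python3 -m handwheel '0.0002 0 0.01 0 0 0 0;0.0002 0 0.01 0 0 0 0;0 0 0 0 0 0 0'
```

```text
clock: 18.75
tool_pos: [0.5469, -0.2563, 0.2379]
tool_rot: [3.078, 0.619, -0.033]
ft_force: [0.2, 0.4, -0.6]
finger_gap: 0.0227
finger_force: 39.3
clock: 19.12
tool_pos: [0.547, -0.2563, 0.2182]
tool_rot: [3.078, 0.619, -0.032]
ft_force: [-0.4, -0.9, -1.7]
finger_gap: 0.0225
finger_force: 39.3
```

```bash
python3 -m handwheel '0.0002 0 0.01 0 0 0 0;0.0002 0 0.01 0 0 0 0;0.0002 0 0.01 0 0 0 0;0 0 0 0 0 0 0'; python3 -c "
from h import *
s=monitor.read_state();print(s['ft_force'],s['ft_torque'])"
```

```text
clock: 19.62
tool_pos: [0.5469, -0.2562, 0.1881]
tool_rot: [3.078, 0.619, -0.032]
ft_force: [0.1, -0.6, -1.2]
finger_gap: 0.0229
finger_force: 39.3
[ 0.1488 -0.6047 -1.1836] [ 0.039  -0.0381  0.0077]
```

Insertion is free. About 36 mm to rest (TCP about 0.152).

```bash
python3 -m handwheel '0.0002 0 0.01 0 0 0 0;0.0002 0 0.01 0 0 0 0;0.0001 0 0.006 0 0 0 0;0 0 0 0 0 0 0'; python3 -m handwheel '0 0 0.003 0 0 0 0;0 0 0.002 0 0 0 0;0 0 0 0 0 0 0'
```

```text
clock: 20.12
tool_pos: [0.5472, -0.2564, 0.1628]
tool_rot: [3.077, 0.619, -0.031]
ft_force: [-0.2, 0.2, -1.0]
finger_gap: 0.0224
finger_force: 39.3
clock: 20.5
tool_pos: [0.5475, -0.2566, 0.1587]
tool_rot: [3.076, 0.619, -0.029]
ft_force: [0.7, -0.5, -1.1]
finger_gap: 0.0227
finger_force: 39.3
```

```bash
python3 -m handwheel '0 0 0.0015 0 0 0 0;0 0 0 0 0 0 0'; python3 -m handwheel '0 0 0.0015 0 0 0 0;0 0 0 0 0 0 0'
```

```text
clock: 20.75
tool_pos: [0.5475, -0.2566, 0.1572]
tool_rot: [3.076, 0.619, -0.029]
ft_force: [0.4, -0.9, -0.8]
finger_gap: 0.0226
finger_force: 39.3
clock: 21.0
tool_pos: [0.5474, -0.2566, 0.1556]
tool_rot: [3.076, 0.619, -0.03]
ft_force: [0.6, 0.8, -1.0]
finger_gap: 0.0228
finger_force: 39.3
```

```bash
python3 -m handwheel '0 0 0.0015 0 0 0 0;0 0 0 0 0 0 0'; python3 -m handwheel '0 0 0.0015 0 0 0 0;0 0 0 0 0 0 0'
```

```text
clock: 21.25
tool_pos: [0.5474, -0.2566, 0.1541]
tool_rot: [3.076, 0.619, -0.03]
ft_force: [1.2, 0.1, -0.7]
finger_gap: 0.0226
finger_force: 39.3
clock: 21.5
tool_pos: [0.5473, -0.2566, 0.1526]
tool_rot: [3.076, 0.619, -0.03]
ft_force: [-0.6, 0.1, -1.6]
finger_gap: 0.0224
finger_force: 39.3
```

```bash
python3 -m handwheel '0 0 0.001 0 0 0 0;0 0 0 0 0 0 0'; python3 -m handwheel '0 0 0.001 0 0 0 0;0 0 0 0 0 0 0'
```

```text
clock: 21.75
tool_pos: [0.5475, -0.2567, 0.1519]
tool_rot: [3.076, 0.619, -0.029]
ft_force: [0.8, 0.6, -1.1]
finger_gap: 0.0226
finger_force: 39.4
clock: 22.0
tool_pos: [0.5479, -0.2569, 0.1517]
tool_rot: [3.075, 0.619, -0.027]
ft_force: [-0.4, -0.4, 3.1]
finger_gap: 0.0228
finger_force: 39.8
```

It rests on the contact at TCP z = 0.152, as expected, with about 4 N. Ease off and release.

```bash
python3 -m handwheel '0 0 -0.001 0 0 0 0;0 0 0 0 0 0 0.35;0 0 0 0 0 0 0.6;0 0 0 0 0 0 1;0 0 0 0 0 0 1;0 0 0 0 0 0 1;0 0 -0.03 0 0 0 1;0 0 -0.04 0 0 0 1;0 0 0 0 0 0 1;0 0 0 0 0 0 1'
python3 - <<'E'
from h import *
import pickle
p,R=pose();f=grab("wrist");g=grab("scene");pickle.dump((f,g),open("c10.pkl","wb"));print(p,R[:,2])
for q in(f,g): print(proj(q,[[.5472,-.2567,.152],[.5472,-.2567,.128],[.5602,-.2567,.152],[.5472,-.2437,.152]]).round(1).tolist())
P=f["pixels"].astype(int).max(2)
m=(P[130:290,260:380]<75).astype(np.uint8)
n,l,st,ce=cv2.connectedComponentsWithStats(m);i=1+st[1:,4].argmax();print(st[i],ce[i]+[260,130])
for r_ in range(150,240,5):
    u=np.nonzero(l[r_-130]==i)[0]
    if len(u):print(r_,u.min()+260,u.max()+260)
G=g["pixels"].astype(int).max(2)
for r_ in range(140,172,2): print(r_,G[r_,340:370].tolist())
E
```

```text
clock: 23.25
tool_pos: [0.5484, -0.2561, 0.2213]
tool_rot: [3.076, 0.619, -0.03]
ft_force: [-1.3, 0.0, 0.2]
finger_gap: 0.0853
finger_force: 0.0
[ 0.5484 -0.2561  0.2213] [-0.0179 -0.0071 -0.9998]
[[321.3, 214.7], [321.1, 201.8], [329.5, 196.7], [302.1, 207.3]]
[[354.4, 156.3], [353.9, 163.7], [350.7, 155.1], [352.0, 157.7]]
[  38   55   40   47 1464] [317.4973 208.515 ]
185 315 322
190 306 331
195 304 333
200 301 334
205 299 336
210 298 337
215 298 336
220 299 335
225 303 331
230 310 324
140 [133, 137, 136, 141, 135, 138, 135, 137, 136, 138, 136, 140, 136, 135, 138, 136, 137, 134, 137, 134, 132, 137, 133, 136, 138, 137, 143, 137, 137, 136]
142 [136, 135, 136, 139, 140, 134, 138, 135, 136, 137, 136, 132, 135, 135, 137, 137, 138, 140, 137, 139, 134, 141, 137, 139, 140, 136, 133, 134, 128, 125]
144 [137, 139, 133, 140, 134, 139, 137, 139, 136, 137, 139, 134, 139, 139, 135, 138, 138, 134, 140, 137, 138, 142, 135, 113, 244, 237, 236, 236, 239, 238]
146 [136, 139, 138, 136, 141, 140, 137, 135, 136, 134, 136, 141, 135, 136, 140, 135, 140, 131, 138, 65, 150, 219, 203, 187, 239, 239, 235, 23
[... 1095 characters left out ...]
05, 34, 26, 25, 34, 23, 33, 25, 42, 92, 133, 135, 139, 130, 132, 134, 116, 112, 59, 95, 103]
164 [133, 135, 136, 133, 131, 134, 134, 135, 127, 160, 86, 20, 20, 21, 22, 28, 15, 84, 141, 129, 127, 128, 134, 128, 128, 128, 126, 130, 133, 129]
166 [133, 130, 130, 130, 131, 130, 128, 157, 187, 190, 171, 136, 68, 78, 82, 93, 105, 112, 188, 188, 187, 134, 132, 127, 129, 129, 127, 129, 127, 122]
168 [130, 127, 132, 130, 134, 129, 132, 129, 134, 144, 152, 182, 186, 187, 158, 160, 185, 186, 189, 165, 117, 135, 122, 126, 125, 131, 124, 123, 126, 130]
170 [118, 134, 135, 133, 131, 136, 133, 129, 129, 127, 131, 130, 130, 134, 130, 129, 132, 128, 130, 129, 124, 130, 129, 123, 131, 129, 127, 126, 130, 125]
```

It rests with the cap about 10 mm proud (scene rows 155–165 match the predicted 154–166). Next I'll shut the fingers above the cap, centre them and press.

```bash
python3 -m handwheel '0.001 -0.002 0 0 0.02 0 0.5;0 0 0 0 0 0 0;0 0 0 0 0 0 0;0 0 0 0 0 0 0;0 0 0 0 0 0 0;0 0 0 0 0 0 0' 60;  python3 -m handwheel '0 0 0.01 0 0 0 0;0 0 0.01 0 0 0 0;0 0 0.01 0 0 0 0;0 0 0.006 0 0 0 0;0 0 0 0 0 0 0'; python3 -c "
from h import *
print(r.tips_ahead)"
```

```text
clock: 24.1
tool_pos: [0.5488, -0.254, 0.2218]
tool_rot: [-3.08, -0.619, -0.002]
ft_force: [0.2, 0.6, 0.1]
finger_gap: -0.0
finger_force: 0.0
clock: 24.72
tool_pos: [0.5484, -0.2537, 0.1848]
tool_rot: [-3.079, -0.619, 0.0]
ft_force: [-0.1, -0.3, -1.1]
finger_gap: -0.0001
finger_force: 0.0
0.025
```

```bash
python3 -m handwheel '0 0 0.003 0 0 0 0;0 0 0.003 0 0 0 0;0 0 0 0 0 0 0'; python3 -m handwheel '0 0 0.002 0 0 0 0;0 0 0.001 0 0 0 0;0 0 0 0 0 0 0'
```

```text
clock: 25.1
tool_pos: [0.5488, -0.2539, 0.1796]
tool_rot: [-3.08, -0.619, -0.001]
ft_force: [0.3, -0.4, 0.6]
finger_gap: -0.0006
finger_force: 0.0
clock: 25.48
tool_pos: [0.5488, -0.2539, 0.1766]
tool_rot: [-3.08, -0.619, -0.001]
ft_force: [0.2, 0.5, -0.3]
finger_gap: 0.0001
finger_force: 0.0
```

```bash
python3 -m handwheel '0 0 0.0015 0 0 0 0;0 0 0.001 0 0 0 0;0 0 0 0 0 0 0'; python3 -m handwheel '0 0 0.001 0 0 0 0;0 0 0 0 0 0 0'
```

```text
clock: 25.85
tool_pos: [0.5488, -0.2539, 0.1741]
tool_rot: [-3.08, -0.619, -0.001]
ft_force: [-0.2, -0.2, 0.1]
finger_gap: -0.0002
finger_force: 0.0
clock: 26.1
tool_pos: [0.5488, -0.2539, 0.1731]
tool_rot: [-3.08, -0.619, -0.001]
ft_force: [0.2, -0.6, 0.6]
finger_gap: -0.0001
finger_force: 0.0
```

```bash
python3 -m handwheel '0 0 0.0015 0 0 0 0;0 0 0 0 0 0 0'; python3 -m handwheel '0 0 0.0015 0 0 0 0;0 0 0 0 0 0 0'
python3 - <<'E'
from h import *
g=grab("scene");G=g["pixels"].astype(int).max(2)
p,R=pose();print(proj(g,[p+.025*R[:,2],[.5472,-.2567,.152],[.5472,-.2567,.142]]))
for r_ in range(138,170,2): print(r_,G[r_,340:370].tolist())
E
```

```text
clock: 26.35
tool_pos: [0.5487, -0.2539, 0.1716]
tool_rot: [-3.08, -0.619, -0.001]
ft_force: [-0.1, 0.2, -0.6]
finger_gap: 0.0
finger_force: 0.0
clock: 26.6
tool_pos: [0.5487, -0.2539, 0.17]
tool_rot: [-3.079, -0.619, -0.001]
ft_force: [0.8, -0.5, -0.3]
finger_gap: -0.0001
finger_force: 0.0
[[353.2614 158.5458]
 [354.361  156.2661]
 [354.1611 159.3579]]
138 [138, 133, 135, 138, 136, 134, 139, 141, 142, 27, 25, 37, 38, 37, 35, 28, 27, 28, 24, 134, 142, 139, 134, 138, 135, 136, 137, 135, 140, 136]
140 [140, 141, 134, 137, 134, 135, 137, 136, 146, 20, 25, 30, 17, 27, 31, 26, 29, 23, 15, 142, 140, 135, 133, 137, 138, 140, 132, 136, 135, 137]
142 [137, 143, 134, 135, 139, 140, 140, 135, 139, 140, 65, 53, 33, 27, 25, 28, 34, 84, 37, 142, 142, 137, 136, 136, 133, 136, 133, 133, 128, 127]
144 [139, 137, 137, 135, 135, 137, 140, 139, 144, 143, 56, 35, 27, 35, 29, 26, 47, 83, 30, 142, 137, 136, 139, 116, 244, 240, 237, 236, 239, 238]
146 [135, 139, 141, 136, 135, 135, 134, 136, 140, 147, 59, 36, 26, 41, 26, 21, 53, 80, 146, 65, 151, 218, 201, 191, 240, 239, 238, 237, 235, 237]
148 [134, 142, 1
[... 882 characters left out ...]
134, 134, 140, 119, 35, 23, 35, 37, 64, 44, 41, 26, 64, 117, 111, 98, 102, 82, 75, 103, 99, 104, 99, 98]
162 [128, 131, 133, 132, 131, 132, 130, 133, 136, 96, 35, 30, 33, 37, 32, 20, 28, 34, 76, 134, 134, 135, 131, 132, 133, 111, 115, 57, 100, 99]
164 [132, 135, 134, 132, 135, 134, 132, 130, 132, 160, 88, 19, 21, 24, 27, 25, 21, 82, 141, 126, 125, 129, 132, 130, 131, 132, 132, 131, 131, 126]
166 [128, 133, 135, 130, 131, 129, 128, 157, 180, 190, 174, 134, 71, 75, 86, 96, 109, 114, 185, 189, 184, 132, 128, 127, 132, 128, 131, 128, 126, 127]
168 [127, 129, 128, 133, 128, 134, 131, 130, 135, 149, 152, 183, 185, 188, 163, 159, 181, 189, 191, 163, 120, 128, 130, 127, 127, 133, 131, 126, 129, 127]
```

The scene rows show the fingertips ending at row 152, still about 10 mm above the cap top (row 156), so the fingers reach less far than stated. Continue descending in small steps.

```bash
python3 -m handwheel '0 0 0.003 0 0 0 0;0 0 0.003 0 0 0 0;0 0 0 0 0 0 0'; python3 -m handwheel '0 0 0.0015 0 0 0 0;0 0 0 0 0 0 0';python3 -m handwheel '0 0 0.0015 0 0 0 0;0 0 0 0 0 0 0'
```

```text
clock: 27.02
tool_pos: [0.5486, -0.2538, 0.1637]
tool_rot: [-3.079, -0.619, -0.0]
ft_force: [1.1, -0.4, -0.1]
finger_gap: -0.0002
finger_force: 0.0
clock: 27.28
tool_pos: [0.5488, -0.2539, 0.1626]
tool_rot: [-3.08, -0.619, -0.001]
ft_force: [-0.3, 0.3, -0.1]
finger_gap: -0.0001
finger_force: 0.0
clock: 27.52
tool_pos: [0.5488, -0.2539, 0.1611]
tool_rot: [-3.08, -0.619, -0.001]
ft_force: [0.3, -0.0, 0.9]
finger_gap: 0.0
finger_force: 0.0
```

```bash
python3 -m handwheel '0 0 0.0015 0 0 0 0;0 0 0 0 0 0 0'; python3 -m handwheel '0 0 0.0015 0 0 0 0;0 0 0 0 0 0 0'
```

```text
clock: 27.78
tool_pos: [0.5487, -0.2539, 0.1595]
tool_rot: [-3.079, -0.619, -0.001]
ft_force: [-0.6, -0.2, 0.0]
finger_gap: 0.0004
finger_force: 0.0
clock: 28.02
tool_pos: [0.5487, -0.2539, 0.1581]
tool_rot: [-3.08, -0.619, -0.001]
ft_force: [-0.2, -0.4, 0.8]
finger_gap: -0.0
finger_force: 0.0
```

Run:
```python
from h import *
g=grab("scene");G=g["pixels"].astype(int).max(2)
for r_ in range(144,170,2): print(r_,G[r_,345:365].tolist())
w=grab("wrist");P=w["pixels"].astype(int).max(2)
for r_ in range(200,320,8): print(r_,P[r_,270:374:4].tolist())
```

```text
144 [140, 138, 140, 144, 136, 50, 24, 25, 29, 24, 23, 20, 21, 16, 138, 144, 130, 134, 112, 245]
146 [135, 137, 140, 143, 143, 57, 36, 25, 31, 30, 25, 43, 77, 145, 64, 149, 223, 202, 188, 238]
148 [135, 136, 138, 139, 145, 60, 37, 28, 33, 29, 22, 63, 66, 146, 100, 96, 95, 102, 119, 163]
150 [140, 139, 141, 138, 144, 81, 24, 32, 41, 27, 29, 64, 81, 146, 99, 98, 98, 101, 96, 96]
152 [136, 133, 139, 139, 142, 70, 28, 25, 59, 27, 26, 84, 61, 143, 100, 103, 99, 100, 93, 101]
154 [138, 133, 141, 140, 148, 63, 32, 19, 24, 25, 32, 78, 62, 144, 102, 100, 101, 99, 105, 99]
156 [197, 158, 131, 186, 156, 44, 49, 45, 56, 65, 73, 60, 53, 71, 100, 102, 99, 100, 100, 97]
158 [133, 134, 99, 80, 109, 23, 24, 23, 29, 29, 27, 28, 23, 76, 102, 100, 102, 97, 100, 101]
160 [134, 135, 134, 141, 117, 31, 31, 32, 37, 67, 42, 36, 23, 65, 117, 111, 105, 99, 77, 76]
162 [131, 125, 136, 135, 107, 33, 29, 35, 36, 29, 28, 21, 37, 76, 134, 131, 135, 130, 131, 130]
164 [135, 135, 129, 126, 160, 86, 23, 26, 21, 26, 18, 17, 83, 148, 128, 127, 126, 129, 133, 134]
166 [128, 131, 158, 184, 189, 175, 131, 72, 78, 88, 101, 1
[... 1276 characters left out ...]
129, 129, 132]
272 [128, 126, 129, 131, 78, 21, 28, 28, 51, 75, 73, 73, 17, 8, 76, 72, 76, 41, 31, 33, 20, 88, 125, 129, 129, 132]
280 [124, 124, 129, 129, 24, 27, 23, 22, 60, 70, 76, 74, 16, 20, 74, 77, 77, 50, 27, 29, 22, 25, 130, 130, 129, 130]
288 [124, 124, 130, 117, 23, 17, 18, 14, 69, 69, 70, 72, 20, 14, 71, 69, 73, 70, 24, 22, 20, 22, 125, 127, 128, 129]
296 [129, 126, 118, 20, 28, 20, 17, 4, 28, 22, 19, 223, 57, 59, 222, 12, 22, 17, 20, 22, 18, 9, 23, 124, 127, 131]
304 [124, 117, 19, 23, 20, 35, 54, 39, 11, 20, 24, 14, 61, 62, 17, 21, 12, 16, 44, 49, 26, 18, 26, 23, 115, 130]
312 [28, 30, 22, 22, 18, 21, 15, 1, 12, 20, 24, 26, 65, 64, 16, 25, 13, 20, 25, 20, 18, 22, 14, 27, 19, 15]
```

The tips are at row ~156.5, over the cap and about to touch. Keep going.

```bash
python3 -m handwheel '0 0 0.002 0 0 0 0;0 0 0 0 0 0 0'; python3 -m handwheel '0 0 0.002 0 0 0 0;0 0 0 0 0 0 0'; python3 -m handwheel '0 0 0.002 0 0 0 0;0 0 0 0 0 0 0'
```

```text
clock: 28.38
tool_pos: [0.5487, -0.2538, 0.156]
tool_rot: [-3.079, -0.619, -0.001]
ft_force: [0.0, -0.0, -0.3]
finger_gap: -0.0
finger_force: 0.0
clock: 28.62
tool_pos: [0.5495, -0.2543, 0.1554]
tool_rot: [3.079, 0.619, 0.004]
ft_force: [-0.9, -0.3, 4.4]
finger_gap: 0.0001
finger_force: 2.1
clock: 28.88
tool_pos: [0.5498, -0.2545, 0.154]
tool_rot: [3.078, 0.619, 0.005]
ft_force: [0.1, -0.0, 5.5]
finger_gap: -0.0001
finger_force: 3.0
```

Contact. Pressing on.

```bash
python3 -m handwheel '0 0 0.002 0 0 0 0;0 0 0 0 0 0 0'; python3 -m handwheel '0 0 0.002 0 0 0 0;0 0 0 0 0 0 0'; python3 -m handwheel '0 0 0.002 0 0 0 0;0 0 0 0 0 0 0'
```

```text
clock: 29.12
tool_pos: [0.5499, -0.2546, 0.1522]
tool_rot: [3.078, 0.619, 0.005]
ft_force: [0.8, -0.4, 6.4]
finger_gap: -0.0001
finger_force: 3.2
clock: 29.38
tool_pos: [0.5498, -0.2547, 0.1502]
tool_rot: [3.078, 0.619, 0.005]
ft_force: [0.1, -0.4, 6.7]
finger_gap: 0.0
finger_force: 3.3
clock: 29.62
tool_pos: [0.5498, -0.2547, 0.1482]
tool_rot: [3.078, 0.619, 0.005]
ft_force: [-1.2, 0.2, 7.7]
finger_gap: -0.0001
finger_force: 3.4
```

```bash
python3 -m handwheel '0 0 0.002 0 0 0 0;0 0 0 0 0 0 0'; python3 -m handwheel '0 0 0.002 0 0 0 0;0 0 0 0 0 0 0'; python3 -m handwheel '0 0 0.001 0 0 0 0;0 0 0 0 0 0 0'
```

```text
clock: 29.88
tool_pos: [0.5498, -0.2548, 0.1462]
tool_rot: [3.078, 0.619, 0.005]
ft_force: [-1.1, -0.4, 7.0]
finger_gap: -0.0
finger_force: 3.4
clock: 30.12
tool_pos: [0.55, -0.255, 0.1458]
tool_rot: [3.077, 0.619, 0.005]
ft_force: [-3.1, -0.1, 12.2]
finger_gap: -0.0001
finger_force: 6.2
clock: 30.38
tool_pos: [0.55, -0.2551, 0.1457]
tool_rot: [3.077, 0.619, 0.005]
ft_force: [-4.6, 1.3, 16.1]
finger_gap: 0.0003
finger_force: 8.0
```

Hard stop after 10 mm, and the force is rising. One more firm push, then retreat and check.

```bash
python3 -m handwheel '0 0 0.002 0 0 0 0;0 0 0 0 0 0 0;0 0 0 0 0 0 0'; python3 -m handwheel '0 0 -0.005 0 0 0 0;0 0 -0.01 0 0 0 0;0 0 -0.03 0 0 0 0;0 0 -0.04 0 0 0 0;0 0 -0.04 0 0 0 0;0 0 0 0 0 0 0;0 0 0 0 0 0 0'
python3 - <<'E'
from h import *
import pickle
g=grab("scene");f=grab("wrist");t=grab("top");G=g["pixels"].astype(int).max(2)
print(proj(g,[[.5472,-.2567,.142],[.5472,-.2567,.118]]))
for r_ in range(152,174,2): print(r_,G[r_,340:370].tolist())
for n,o in(("scene",g),("top",t)):
    a=pickle.load(open(n+"0.pkl","rb"))["pixels"].astype(int)
    d=(np.abs(a-o["pixels"]).max(2)>40).astype(np.uint8)
    k,l,st,c=cv2.connectedComponentsWithStats(d)
    print(n,[s.tolist() for s in st[1:] if s[4]>12])
E
```

```text
clock: 30.75
tool_pos: [0.5501, -0.2552, 0.1456]
tool_rot: [3.076, 0.619, 0.005]
ft_force: [-9.0, 2.9, 23.8]
finger_gap: 0.0002
finger_force: 11.6
clock: 31.62
tool_pos: [0.5484, -0.2537, 0.2631]
tool_rot: [-3.079, -0.619, 0.0]
ft_force: [-0.1, 0.1, -0.1]
finger_gap: 0.0003
finger_force: 0.0
[[354.1611 159.3579]
 [353.6859 166.6955]]
152 [136, 135, 137, 138, 139, 140, 139, 137, 141, 135, 140, 137, 135, 133, 137, 138, 135, 138, 138, 97, 100, 98, 96, 106, 98, 94, 100, 98, 97, 92]
154 [130, 129, 134, 132, 132, 135, 135, 132, 135, 136, 139, 137, 141, 136, 140, 139, 138, 138, 144, 101, 100, 101, 103, 102, 98, 95, 96, 102, 99, 101]
156 [193, 190, 191, 194, 190, 194, 159, 129, 178, 146, 147, 140, 138, 139, 139, 139, 140, 138, 61, 98, 98, 97, 102, 95, 98, 103, 103, 101, 101, 100]
158 [189, 197, 161, 164, 128, 132, 130, 105, 77, 139, 85, 59, 54, 37, 51, 53, 53, 71, 71, 97, 101, 104, 101, 103, 101, 100, 99, 106, 102, 98]
160 [129, 133, 133, 134, 129, 131, 134, 133, 139, 103, 28, 26, 32, 32, 28, 34, 30, 25, 102, 116, 111, 100, 105, 77, 83, 103, 103, 97, 97, 100]
162 [135, 125, 132, 132, 130, 12
[... 892 characters left out ...]
, [411, 0, 48, 5, 139], [581, 0, 42, 21, 397], [501, 21, 7, 5, 16], [557, 24, 10, 4, 17], [500, 27, 7, 7, 29], [555, 31, 6, 7, 25], [533, 41, 21, 30, 237], [446, 56, 8, 27, 108], [345, 59, 29, 59, 878], [489, 63, 22, 31, 450], [520, 68, 12, 3, 35], [522, 72, 25, 29, 421], [488, 99, 14, 10, 73], [427, 116, 17, 86, 346], [481, 124, 52, 66, 715], [349, 158, 10, 11, 84], [465, 167, 52, 62, 1501], [286, 202, 32, 31, 231], [420, 203, 28, 85, 692], [567, 205, 10, 12, 24], [578, 218, 7, 13, 24], [509, 222, 24, 30, 361], [575, 225, 3, 14, 21], [563, 231, 5, 8, 15], [554, 235, 31, 44, 484], [442, 254, 42, 44, 1076]]
top [[188, 128, 271, 272, 17920], [278, 188, 12, 12, 104], [352, 311, 288, 89, 13521]]
```

The cap has dropped 10 mm and sits flush. The scene difference shows no change at the bystanders or fixtures, and the robot is clear. Handing in.

```bash
python3 -c "
from plant import order
print(order.close_job())"
```

```text
the job is handed in; nothing more can be done
None
```

The probe went from the holster to the stand, was released and re-gripped by its cap, then was lowered to rest in the grey calibrator and pressed fully home with its cap flush; the scene picture shows the things around it unmoved, and the job was handed in at about 32 s.

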